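# Shut the brake-release box, key its switch and hold the brake off

## Robot

A 6-joint arm with a two-finger parallel gripper is mounted at the origin on a cart in front of the work surface, level with it; the furniture and walls round the work are solid. World frame = base frame: x ahead of the robot, y to its left, z up, the work surface at z = 0. Lengths are in m, angles in rad, forces in N, time in s.
With the tool pointing down it reaches from about 0.3 to 0.85 m from the base axis. Payload 5.4 kg.
Tool frame: the origin (TCP) lies at the centre of the arm's flange, where the gripper is bolted on; the fingertips stand 173 mm ahead of it and the grasp point (between the pads) lies 155 mm ahead of it; z points along the fingers, y is the direction in which the jaws open and shut (so a half turn about z gives the same grasp; the last joint's range is limited). The gripper opens to 85 mm and grips with 20 to 120 N. Pads are 22 mm wide; open, the fingers measure 114 mm over their backs; the gripper's body (76 mm by 85 mm) begins 54 mm behind the grasp point. The pads swing forward as they close: fully open they stand 13 mm farther back than shut.
Start: joints at [0.985, 0.158, 1.597, -0, 1.386, -0.21], TCP at [0.211, 0.535, 0.405] pointing down, gripper open.
Joint ranges: [-2.91, 2.91], [-0.94, 2.29], [0.18, 2.7], [-1.29, 4.43], [0.17, 2.64], [-3, 3]. Speed limits (rad/s): [2.57, 2.57, 3.14, 3.14, 3.14, 3.14].

## Interface

Orientations are given as a rotation vector (axis times angle).
In Python, from workcell import env, vision, job_done, cut_out, spot_point gives the robot as it stands.
- The arm moves only by the shell command python3 -m crank 'ROWS' [OPENING] [FORCE]. ROWS is JSON, a list of rows, each an object of numbers: "x", "y", "z": the shift along the tool's x, y, z in m; "wx", "wy", "wz": the turn, a rotation vector about the tool's x, y, z in rad. In form: [{"x": .., "y": .., "z": .., "wx": .., "wy": .., "wz": ..}, ...]. A call has exactly 10 rows; each row shifts and turns the commanded pose from where the row before left it, along the tool's axes as they then stand; what a row does not reach is not made up. A row lasts 1/10 s, in which the tool goes at most 50 mm and 8.59 degrees, less where a joint would pass 70% of its speed; a pose out of reach is approached as far as the arm can. A call is refused whole if a number of a shift passes 0.05 or a number of a turn 0.15, either way. A call with a gripper value outside its range is refused whole. OPENING is the finger opening in m, from 0 to 0.0854, set as the call begins (- or left out, the last holds). The fingers move at their own pace and stop on an object; FORCE is the grip in N (left out, the last holds). Time passes only in rows, so rows that do not move let the fingers close, or fill a call up. It gives the time, the measured TCP pose, the force and the opening at its end, in the units of the state.
- env.sense(): the state, without advancing time (a new reading comes with each control period).
- vision.camera(name): name is "scene" or "top" or "wrist"; returns (picture, depth): 420x560x3 uint8, blue, green, red; 420x560 float32, m along the optical axis (not along the pixel's ray), 0 where there is no reading.
- vision.camera_params(name): a dict with "camera_matrix" (3x3 intrinsics, pixels), "R" (3x3) and "t" (3): a world point X has camera coordinates R X + t; the wrist camera has in their place "T_tool_cam" (4x4, takes a point from camera to tool coordinates, whose origin is the TCP and whose axes are the flange's). Camera axes: x right, y down, z forward; pixel columns grow to the right and rows downward; lengths in m; the calibration is good to about 2 mm. A picture is of the moment at which its call begins: read the wrist's pose just before it. camera_params takes no time and is no camera call.
- job_done(): hands the job in, once; it reports no verdict.
Trained networks look in the newest picture that a camera, given by its name, has taken for a name from the list of things; names that differ only in an ending like _2 or _b are one class to them, and where a whole thing is asked for, a point or a joint stands for the part that bears it (a point fixed in the world has none). Each returns a list of dicts, best first, with "confidence" (0 to 1); they miss things now and then, are a little off and sometimes report something else, mostly with a low value. They report only what shows in the picture. A call takes as long as a camera call. They do not tell look-alikes from the thing itself.
- cut_out(camera, query): "pixels" (420x560 bool, what is visible of it) and "rect" ([left, top, width, height] in pixels, round what is visible of it).
- spot_point(camera, query): "uv" ([column, row] in pixels: a listed point, or the origin of a listed thing).
The state is a dict: "time_s": time; "joint_positions": joint angles; "dq": joint speeds; "joint_torque": joint torques, N m; "tool_pos": TCP position; "eef_rot": TCP orientation; "force": force on the tool from outside, world axes, zero at the start; "ft_torque": the same for the moment, N m; "grip_width": opening from 0.0 (shut) to 1.0 (fully open).
Only numpy, scipy, OpenCV 4.12 (cv2) and the standard library are available. Lean on these libraries where they do the work, as an engineer would, in place of code of your own. Each camera call takes 0.05 s, during which the arm holds its last target.

## Task

The arbor pin is back in its tray, so shut the cover of the saw's grey brake-release box, then take the key from its wooden block and push it down through the keyhole in the cover until its collar sits on the cover; the switch has sticky pins, so where the key binds rock it to and fro along the slot to work past them, never force it. Then turn the key a quarter turn clockwise against its spring and finish while still holding it turned, because the saw's brake is off only as long as the key is held. Leave the spanner, the sanding block and the tape measure where they lie.

Things in the scene. Friction and masses are not known exactly. Their poses are not given: they have to be found in the camera images.
- cover (a joint): hinge of the box's flat grey steel cover, rad: 0 shut, lying level on the box; it starts half open (0.8 to 1.2) and stays where it is left (stiff hinge: 2 to 3 N at the free edge moves it). It hinges on the box's far edge; push its outer face down and toward the robot to shut it.
- cover_edge (a point): middle of the free edge of the cover, on its outer face; moves with the cover. The cover is 114 x 154 x 5 mm and its free edge is 113 mm from the hinge line. Open, the outer face looks away from the robot and up.
- cover_hinge (a point): middle of the cover's hinge line, on the far (+x) edge of the box, 66 mm above the table; axes as the box: x away from its front, y along the hinge line, z up.
- keyhole (a point): centre of the keyhole's mouth as it lies when the cover is shut: on the switch's axis, level with the shut cover's top face, 71 mm above the table (this point stays there while the cover is open). Axes as the box. The keyhole is a slot right through the 5 mm cover, 24 mm long along x and 9 mm wide along y.
- plug (a joint): angle of the switch's plug, rad: 0 at rest, grows clockwise seen from above, stop at 1.6. A spring returns it to 0 (0.1 N m at a quarter turn). The key turns about 0.15 rad in it before it follows. The cover lets the key turn only when it is within about 4 mm of fully home, and traps it while turned.
- key_grip (a point): centre of the key's black bow, a flat upright plate 34 mm wide (its x), 10 mm thick (its y; grasp across this), 42 mm tall. z is up along the key. The point is 28 mm above the underside of the collar. The key starts upright in a slot in the key block with its collar on the block's top.
- key_collar (a point): on the key's axis, underside of its steel collar (20 mm across, 6 thick), which comes to rest on the cover. Below: neck 6 mm across to 9 mm; blade 16 wide (x), 6 thick (y) to 29 mm; a square step in to a nose 12.4 wide to 38 mm, its last 3.5 mm tapered. The key, same turned half round, binds 13 and 6 mm above home; rocking it 3 mm each way along x under a light push frees it.
- key_block: wooden block, 74 (x) x 60 (y) x 52 mm, fixed to the table, with the key's slot (along its x) in the middle of its top, 42 mm deep. Origin at the centre of its underside.
- spanner: steel spanner, 264 mm long, 11 mm high, lying on the table; leave alone. Origin at the centre of its underside.
- sanding_block: dark sanding block, 67 x 122 x 32 mm; leave alone. Origin at the centre of its underside.
- tape_measure: tape measure, 36 x 94 x 69 mm; leave alone. Origin at the centre of its underside.
- box: grey steel box, 110 (x) x 150 (y) x 66 mm without the cover, fixed to the table. Origin at the centre of its underside; x points from its front to the hinge side, y along the hinge line, z up. The keyhole's axis is at x -10, y +35 mm in this frame, the hinge line at x +58, z 66 mm.
- keyway (a point): centre of the top of the switch's brass plug, 11 mm below keyhole. Its keyway, 22 x 7.6 mm, is in line with the keyhole while the plug is at 0. Two pairs of sticky pins stand 4.4 mm into the ends of the keyway, their tops 5 and 12 mm down. The key's step lands on them; a straight push does not shift them (over 40 N spoils the key); 2 to 4 N sideways does, and they stay back for seconds.
Not all that is in view belongs to the job. There is more than one size of the part that bears key_grip; the job needs the larger.

How it is judged:
On the way, in this order (a step that is already met when the one before it is completed fails the run):
1. the cover is shut, the key still in its block (value of joint cover below 0.04 rad and horizontal distance between key_collar and keyhole above 0.05 m), for 0.2 s.
2. the key is fully home through the shut cover, not yet turned (value of joint cover below 0.04 rad and z of key_collar in the frame of keyhole below 0.0025 m and horizontal distance between key_collar and keyhole below 0.005 m and angle between key_collar's own z axis and vertical below 0.1 rad and value of joint plug below 0.4 rad), for 0.1 s.
At the end, for the whole second after the job is handed in: Cover shut (within 0.04 rad), the key's collar within 2.5 mm of the shut cover's top and 5 mm of the keyhole's axis, upright within 0.1 rad, the plug turned at least 1.3 rad and still, and the fingers still gripping the key (over 2 N), holding it so against its spring (value of joint cover below 0.04 rad and z of key_collar in the frame of keyhole below 0.0025 m and horizontal distance between key_collar and keyhole below 0.005 m and angle between key_collar's own z axis and vertical below 0.1 rad and value of joint plug above 1.3 rad and contact force between key and the fingers above 2 N and velocity of joint plug between -0.2 and 0.2 rad/s); the arm keeps its last pose, push and grip.
It fails at once if the key is forced (over 40 N on the box) (contact force between key and box above 40 N).
It fails at once if spanner is moved by more than 20 mm (distance of spanner from where it was at the start of the episode above 0.02 m).
It fails at once if sanding block is moved by more than 20 mm (distance of sanding_block from where it was at the start of the episode above 0.02 m).
It fails at once if tape measure is moved by more than 20 mm (distance of tape_measure from where it was at the start of the episode above 0.02 m).
It also fails if it takes over 64 s, if anything falls off the work surface, if the arm or the gripper's body presses on something with over 40 N, if the wrist force passes 120 N, or if a joint passes its speed limit or range.

## Working session

There is one attempt and no reset: what is moved stays moved. The work goes in short steps, Python scripts to look and compute and a shell command to move; the robot and the scene stay as the last step left them, time stands still between calls to the robot, and variables do not carry over. Pictures are saved under pics/ and viewed, and the job is handed in when it is done.

```bash
ls; mkdir -p pics
python3 - <<'E'
from workcell import env, vision
import cv2
print(env.sense())
for n in("scene","top","wrist"):
    p,d=vision.camera(n); cv2.imwrite(f"pics/{n}0.png",p)
    print(n,vision.camera_params(n))
E
```

```text
pics
{'time_s': 0.0, 'joint_positions': array([ 9.84929610e-01,  1.59032701e-01,  1.59825605e+00, -7.42339698e-06,
        1.38621198e+00, -2.10119550e-01]), 'dq': array([-0.00121934, -0.00095766, -0.00062303,  0.00111275,  0.00020589,
        0.00084482]), 'joint_torque': array([ 3.30575822e-04, -3.95992899e+01, -3.31433916e+01, -5.94496305e-05,
        8.26535193e-03,  4.00286831e-05]), 'tool_pos': array([0.21087422, 0.53462615, 0.40371385]), 'eef_rot': array([-5.86617061e-01, -3.08559127e+00,  2.76674475e-03]), 'force': array([ 0.0084254 ,  0.48514011, -0.62096829]), 'ft_torque': array([-0.0409213 ,  0.00851795, -0.02552037]), 'grip_width': 1.0022683460396997}
scene {'camera_matrix': array([[459.39086127,   0.        , 280.9822351 ],
       [  0.        , 459.39086127, 203.7596454 ],
       [  0.        ,   0.        ,   1.        ]]), 'R': array([[ 0.45242099, -0.89156724, -0.02056968],
       [-0.65502763, -0.31656106, -0.68609613],
       [ 0.60518927,  0.323878  , -0.72722004]]), 't': array([-0.4925561 ,  0.30062111,  0.71139779])}
top {'camera_matrix': array([[391.64087824,  
[... 170 characters left out ...]
  0.0136196 ],
       [-0.99719793, -0.00417943, -0.07469157],
       [ 0.07474119, -0.01334461, -0.99711367]]), 't': array([-0.30777912,  0.51099638,  0.88048207])}
wrist {'camera_matrix': array([[377.45881573,   0.        , 277.43509346],
       [  0.        , 377.45881573, 205.96081678],
       [  0.        ,   0.        ,   1.        ]]), 'T_tool_cam': array([[ 5.31764486e-04, -9.59580397e-01, -2.81434145e-01,
         7.20834491e-02],
       [ 9.99999697e-01,  6.70371976e-04, -3.96225847e-04,
         1.09184902e-04],
       [ 5.68876120e-04, -2.81433849e-01,  9.59580463e-01,
         3.07290821e-02],
       [ 0.00000000e+00,  0.00000000e+00,  0.00000000e+00,
         1.00000000e+00]])}
```

View pics/scene0.png

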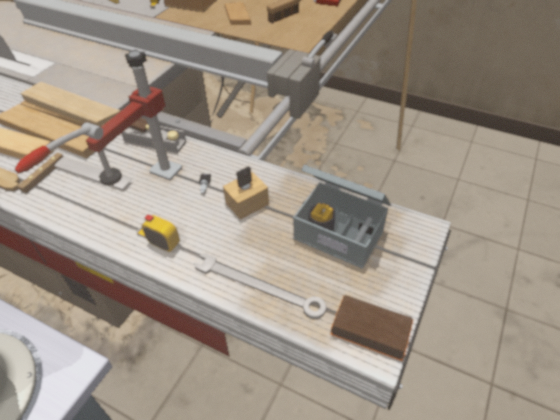

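View pics/top0.png

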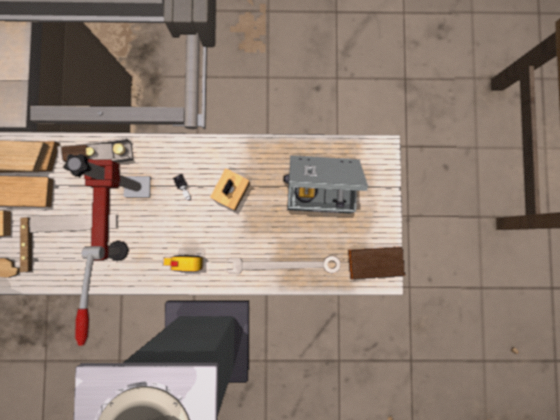

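View pics/wrist0.png

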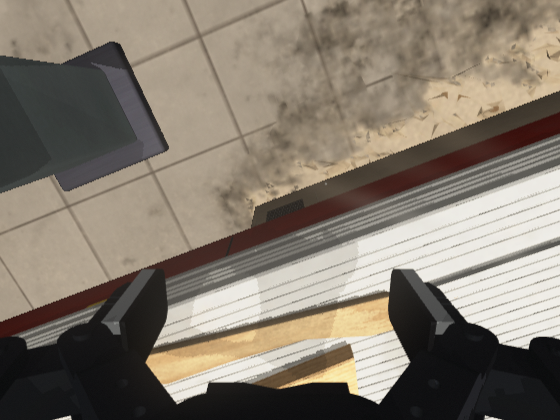

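```bash
cat > h.py <<'E'
from workcell import env, vision, cut_out, spot_point
import numpy as np, cv2
from scipy.spatial.transform import Rotation as Ro
def cam(n):
    p=vision.camera_params(n); K=p["camera_matrix"]
    if n=="wrist":
        s=env.sense(); T=np.eye(4); T[:3,:3]=Ro.from_rotvec(s["eef_rot"]).as_matrix(); T[:3,3]=s["tool_pos"]
        M=T@p["T_tool_cam"]; return K,M[:3,:3],M[:3,3]
    return K,p["R"].T,-p["R"].T@p["t"]
def ray(c,uv):
    K,R,o=c; d=R@np.array([(uv[0]-K[0,2])/K[0,0],(uv[1]-K[1,2])/K[1,1],1]); return o,d
def at_z(c,uv,z):
    o,d=ray(c,uv); return o+d*(z-o[2])/d[2]
def cloud(c,dep):
    K,R,o=c; v,u=np.indices(dep.shape)
    P=np.stack([(u-K[0,2])/K[0,0],(v-K[1,2])/K[1,1],np.ones(dep.shape)],-1)*dep[...,None]
    return P@R.T+o
def proj(c,X):
    K,R,o=c; q=R.T@(np.asarray(X)-o); q=K@q; return q[:2]/q[2]
E
python3 - <<'E'
from h import *
for n in("scene","top"):
    p,d=vision.camera(n); c=cam(n); np.savez(f"{n}0.npz",p=p,d=d)
    P=cloud(c,d)
    for q in("key_grip","key_collar","cover_edge","cover_hinge","keyhole","key_block","box","keyway","spanner","sanding_block","tape_measure"):
        for r in spot_point(n,q)[:3]:
            u,v=r["uv"]; print(n,q,np.round(r["uv"],1),round(r["confidence"],2),np.round(P[int(round(v)),int(round(u))],3))
    cv2.imwrite(f"pics/{n}1.png",cv2.resize(p[110:310,130:430] if n=="top" else p[120:360,130:430],None,fx=2.5,fy=2.5,interpolation=cv2.INTER_CUBIC))
E
```

```text
scene key_grip [243.2 172.4] 0.82 [ 0.547 -0.193  0.097]
scene key_grip [204.5 180.9] 0.7 [ 0.558 -0.079  0.015]
scene key_collar [242.8 187.2] 0.79 [ 0.543 -0.191  0.058]
scene key_collar [204.9 185.1] 0.56 [ 0.552 -0.085  0.01 ]
scene cover_edge [344.5 178.7] 0.74 [ 0.549 -0.4    0.161]
scene cover_hinge [352.  194.9] 0.56 [ 0.609 -0.401  0.067]
scene keyhole [323.8 209.4] 0.87 [ 0.562 -0.362  0.054]
scene keyhole [242.8 173.8] 0.37 [ 0.546 -0.193  0.092]
scene key_block [249.1 203.3] 0.57 [ 0.53  -0.211  0.032]
scene box [338.1 234.5] 0.59 [ 0.506 -0.414  0.065]
scene keyway [320.4 211.4] 0.96 [ 0.553 -0.358  0.054]
scene spanner [258.7 290. ] 0.73 [ 0.373 -0.318  0.001]
scene sanding_block [365.9 332.5] 0.7 [ 0.362 -0.522  0.034]
scene sanding_block [343.5 179.9] 0.22 [ 0.545 -0.401  0.162]
scene tape_measure [159.1 242.2] 0.85 [ 0.369 -0.103  0.026]
top key_grip [178.8 181.4] 0.52 [ 0.574 -0.068  0.012]
top key_grip [229.3 187.9] 0.4 [ 0.548 -0.194  0.092]
top key_collar [179.3 190.5] 0.53 [ 0.554 -0.066  0.002]
top key_collar [231.1 187.6] 0.52 [ 0.551 -0.195  0.066]
top cover_edge [332.3 182.1] 0.61 [ 0.553 -0.404  0.158]
top cover_hinge [323.7 162.6] 0.56 [ 0.603 -0.396  0.094]
top cover_hinge [375.7 265.1] 0.43 [ 0.382 -0.52   0.032]
top keyhole [308.3 188.5] 0.63 [ 0.555 -0.366  0.04 ]
top key_block [234.  187.6] 0.64 [ 0.553 -0.2    0.052]
top key_block [329. 185.] 0.41 [ 0.547 -0.398  0.159]
top box [316.6 187.3] 0.91 [ 0.543 -0.374  0.157]
top keyway [307.4 189.6] 0.87 [ 0.555 -0.367  0.004]
top keyway [183.1 258.3] 0.43 [ 0.399 -0.093  0.064]
top spanner [278.6 264.8] 0.65 [ 0.38  -0.302  0.011]
top sanding_block [375.8 262.8] 0.65 [ 0.387 -0.52   0.032]
top tape_measure [185.  257.5] 0.59 [ 0.399 -0.098  0.064]
```

View pics/top1.png

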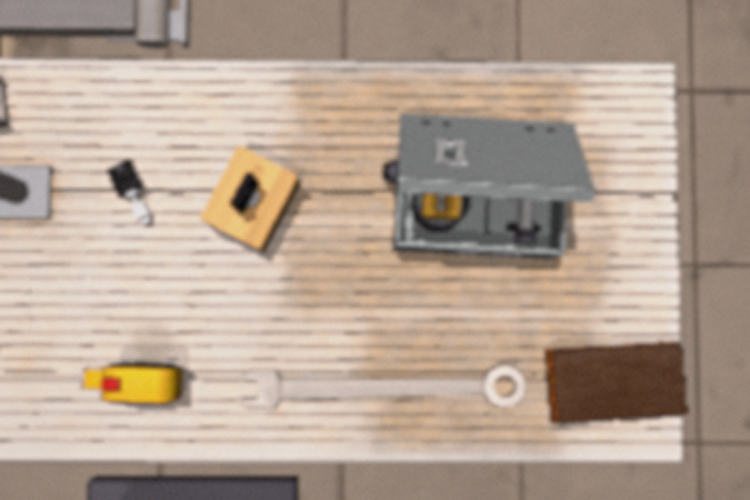

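View pics/scene1.png

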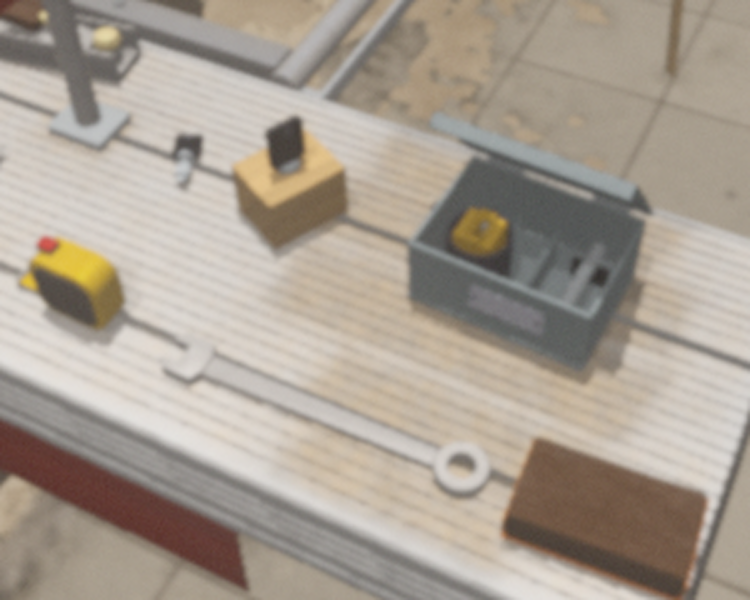

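Run:
```python
from h import *
for n in("scene","top"):
    z=np.load(f"{n}0.npz"); P=cloud(cam(n),z["d"])
    def sel(lo,hi,z0,z1):
        m=(z["d"]>0)&(P>np.r_[lo,z0]).all(-1)&(P<np.r_[hi,z1]).all(-1); return P[m]
    a=sel([.48,-.26],[.62,-.14],.046,.058); r=cv2.minAreaRect(a[:,:2].astype(np.float32)); print(n,"block",len(a),r,a[:,2].mean())
    a=sel([.42,-.52],[.68,-.29],.058,.074); r=cv2.minAreaRect(a[:,:2].astype(np.float32)); print(n,"rim",len(a),r,a[:,2].mean())
    a=sel([.48,-.26],[.62,-.14],.07,.12); print(n,"bow",len(a),a.min(0),a.max(0)); 
    if len(a)>5: print(cv2.minAreaRect(a[:,:2].astype(np.float32)))
    # cover plane
    a=sel([.5,-.5],[.66,-.3],.078,.2)
    c0=a.mean(0); U,S,V=np.linalg.svd(a-c0); nn=V[2]*np.sign(V[2][2]); print("cover",len(a),c0,nn,"theta",np.arctan2(np.hypot(nn[0],nn[1]),nn[2]),"yaw",np.arctan2(nn[1],nn[0]),S, a[:,2].max())
    a=sel([.3,-.6],[1.0,.3],.2,2); print("tall",len(a), a.min(0),a.max(0))
    # table stuff beyond
    a=sel([.66,-.7],[1.1,.3],.05,2); print("behind",len(a)); 
    if len(a): print(a.min(0),a.max(0))
z=np.load("top0.npz"); P=cloud(cam("top"),z["d"])
for u in range(60,420,40): print(u,[(v,np.round(P[v,u],2).tolist()) for v in (20,60,110,150,190)])
```

```text
scene block 661 ((0.5512322187423706, -0.19028456509113312), (0.062483422458171844, 0.07639560103416443), 63.45200729370117) 0.05208015580188725
scene rim 1146 ((0.5592703223228455, -0.3975508511066437), (0.15256285667419434, 0.11492212116718292), 86.97786712646484) 0.06367936910709725
scene bow 214 [ 0.53440194 -0.20075432  0.07022337] [ 0.56488154 -0.1789019   0.1029199 ]
((0.550290048122406, -0.1902437061071396), (0.0118922870606184, 0.034017156809568405), 61.254398345947266)
cover 811 [ 0.55606894 -0.40268391  0.1432746 ] [ 0.78017889 -0.03760526  0.62442513] theta 0.8964009950712165 yaw -0.04816353732709642 [1.31864131 1.01109709 0.08732142] 0.16406521433184929
tall 2290 [0.30005177 0.00350551 0.20000079] [0.58416906 0.05567755 0.29558017]
behind 3956
[ 0.91490741 -0.14530629  0.05001692] [1.09939305 0.29997459 0.11711795]
top block 786 ((0.5526796579360962, -0.1902880072593689), (0.060850683599710464, 0.07412797957658768), 63.23746871948242) 0.05314729276367907
top rim 391 ((0.5632806420326233, -0.39711794257164), (0.15154798328876495, 0.11756450682878494), 87.07441711425781) 0
[... 1155 characters left out ...]
0.88]), (60, [1.28, -0.03, -0.87]), (110, [1.04, -0.03, -0.88]), (150, [0.65, -0.16, 0.0]), (190, [0.55, -0.17, 0.05])]
260 [(20, [1.47, -0.21, -0.87]), (60, [1.28, -0.22, -0.88]), (110, [1.04, -0.22, -0.88]), (150, [0.65, -0.26, 0.0]), (190, [0.56, -0.26, 0.0])]
300 [(20, [1.48, -0.41, -0.88]), (60, [1.28, -0.41, -0.88]), (110, [1.04, -0.41, -0.88]), (150, [0.65, -0.35, 0.0]), (190, [0.55, -0.35, 0.06])]
340 [(20, [1.48, -0.6, -0.87]), (60, [1.28, -0.59, -0.87]), (110, [1.04, -0.59, -0.88]), (150, [0.65, -0.45, -0.0]), (190, [0.55, -0.44, 0.03])]
380 [(20, [1.49, -0.79, -0.88]), (60, [1.29, -0.79, -0.89]), (110, [1.04, -0.78, -0.88]), (150, [0.65, -0.54, -0.0]), (190, [0.56, -0.54, -0.01])]
```

```bash
cat >> h.py <<'E'
def step(target, yang=None, n=10):
    """per-row shift/turn in tool axes so n equal rows go from the measured pose to TCP target, tool down, tool y at angle yang (rad)"""
    s=env.sense(); R0=Ro.from_rotvec(s["eef_rot"]); p=R0.inv().apply(np.asarray(target)-s["tool_pos"])
    y0=R0.as_matrix()[:,1]; 
    if yang is None: yang=np.arctan2(y0[1],y0[0])
    ym=np.array([np.cos(yang),np.sin(yang),0]); zm=np.array([0,0,-1.]); xm=np.cross(ym,zm)
    w=(R0.inv()*Ro.from_matrix(np.stack([xm,ym,zm],1))).as_rotvec()
    A=sum(Ro.from_rotvec(w*k/n).as_matrix() for k in range(n)); sh=np.linalg.solve(A,p)
    print("t",round(s["time_s"],2),"pos",np.round(s["tool_pos"],4),"yang",round(np.arctan2(y0[1],y0[0]),4),"F",np.round(s["force"],1),"grip",round(s["grip_width"],3),"j",np.round(s["joint_positions"],2))
    print("row x%d: shift"%n,np.round(sh,5),"turn",np.round(w/n,4), "total turn",np.round(w,3),"norm",round(np.linalg.norm(sh),4))
E
python3 -c "
from h import *
step([.211,.535,.56],n=3)
step([.60,-.405,.405],n=21)
"
```

```text
t 1.35 pos [0.211  0.5349 0.4047] yang 1.1951 F [0.  0.4 0.2] grip 1.001 j [ 0.98  0.16  1.6  -0.    1.39 -0.21]
row x3: shift [ 3.000e-05  4.000e-05 -5.176e-02] turn [ 0.  0. -0.] total turn [ 0.  0. -0.] norm 0.0518
t 1.35 pos [0.211  0.5349 0.4047] yang 1.1951 F [0.  0.4 0.2] grip 1.001 j [ 0.98  0.16  1.6  -0.    1.39 -0.21]
row x21: shift [-3.365e-02 -3.484e-02 -1.000e-05] turn [ 0.  0. -0.] total turn [ 0.  0. -0.] norm 0.0484
```

```bash
python3 -m crank '[{"z":-0.05},{"z":-0.05},{"z":-0.05},{"x":-0.034,"y":-0.035},{"x":-0.034,"y":-0.035},{"x":-0.034,"y":-0.035},{"x":-0.034,"y":-0.035},{"x":-0.034,"y":-0.035},{"x":-0.034,"y":-0.035},{"x":-0.034,"y":-0.035}]' 0
python3 -c "
from h import *
step([.60,-.405,.405],n=14)
"
```

```text
t 1.35 pos [0.211  0.5349 0.4047] yang 1.1951 F [0.  0.4 0.2] grip 1.001 j [ 0.98  0.16  1.6  -0.    1.39 -0.21]
row x14: shift [-5.048e-02 -5.225e-02 -2.000e-05] turn [ 0.  0. -0.] total turn [ 0.  0. -0.] norm 0.0727$[0]: bad value
```

```bash
python3 -m crank '[{"x":0,"y":0,"z":-0.05,"wx":0,"wy":0,"wz":0},{"x":0,"y":0,"z":-0.05,"wx":0,"wy":0,"wz":0},{"x":0,"y":0,"z":-0.05,"wx":0,"wy":0,"wz":0},{"x":-0.034,"y":-0.035,"z":0,"wx":0,"wy":0,"wz":0},{"x":-0.034,"y":-0.035,"z":0,"wx":0,"wy":0,"wz":0},{"x":-0.034,"y":-0.035,"z":0,"wx":0,"wy":0,"wz":0},{"x":-0.034,"y":-0.035,"z":0,"wx":0,"wy":0,"wz":0},{"x":-0.034,"y":-0.035,"z":0,"wx":0,"wy":0,"wz":0},{"x":-0.034,"y":-0.035,"z":0,"wx":0,"wy":0,"wz":0},{"x":-0.034,"y":-0.035,"z":0,"wx":0,"wy":0,"wz":0}]' 0
python3 -c "
from h import *
step([.60,-.405,.5],n=14)
"
```

```text
time_s: 2.35
tool_pos: [0.3426, 0.2178, 0.5549]
eef_rot: [0.586, 3.085, 0.001]
force: [0.5, 0.3, -1.4]
grip_width: -0.0
t 2.35 pos [0.3426 0.2178 0.5549] yang 1.1955 F [ 0.5  0.3 -1.4] grip -0.0 j [ 0.27 -0.35  1.78 -0.    1.71 -0.93]
row x14: shift [-0.03341 -0.03465  0.00393] turn [ 0.      0.0001 -0.    ] total turn [ 0.001  0.001 -0.   ] norm 0.0483
```

```bash
python3 -m crank '[{"x":-0.034,"y":-0.035,"z":0,"wx":0,"wy":0,"wz":0},{"x":-0.034,"y":-0.035,"z":0,"wx":0,"wy":0,"wz":0},{"x":-0.034,"y":-0.035,"z":0,"wx":0,"wy":0,"wz":0},{"x":-0.034,"y":-0.035,"z":0,"wx":0,"wy":0,"wz":0},{"x":-0.034,"y":-0.035,"z":0,"wx":0,"wy":0,"wz":0},{"x":-0.034,"y":-0.035,"z":0,"wx":0,"wy":0,"wz":0},{"x":-0.034,"y":-0.035,"z":0,"wx":0,"wy":0,"wz":0},{"x":-0.034,"y":-0.035,"z":0.0,"wx":0,"wy":0,"wz":0},{"x":-0.034,"y":-0.035,"z":0.0,"wx":0,"wy":0,"wz":0},{"x":-0.034,"y":-0.035,"z":0.0,"wx":0,"wy":0,"wz":0}]'
python3 -c "
from h import *
step([.595,-.405,.34],yang=1.5,n=6)
p,d=vision.camera('wrist');cv2.imwrite('pics/w1.png',p)
"
```

```text
time_s: 3.35
tool_pos: [0.5307, -0.2328, 0.5547]
eef_rot: [0.587, 3.086, -0.0]
force: [-0.1, 0.2, 0.9]
grip_width: -0.0
t 3.35 pos [ 0.5307 -0.2328  0.5547] yang 1.1946 F [-0.1  0.2  0.9] grip -0.0 j [-0.62  0.12  1.35  0.    1.67 -1.82]
row x6: shift [-0.01751 -0.02527  0.03579] turn [ 0.      0.0001 -0.0509] total turn [ 0.     0.    -0.305] norm 0.0472
```

View pics/w1.png

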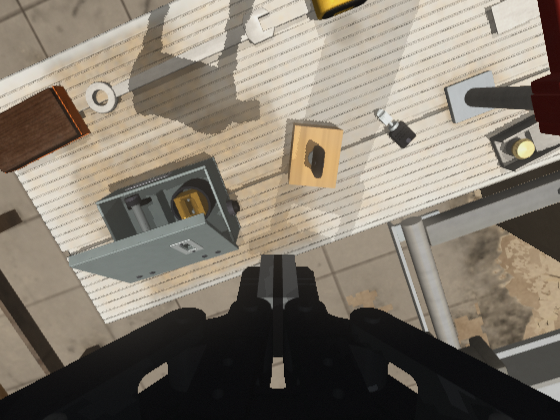

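```bash
python3 -m crank '[{"x":-0.018,"y":-0.025,"z":0.035,"wx":0,"wy":0,"wz":-0.05},{"x":-0.018,"y":-0.025,"z":0.035,"wx":0,"wy":0,"wz":-0.05},{"x":-0.018,"y":-0.025,"z":0.035,"wx":0,"wy":0,"wz":-0.05},{"x":-0.018,"y":-0.025,"z":0.035,"wx":0,"wy":0,"wz":-0.05},{"x":-0.018,"y":-0.025,"z":0.035,"wx":0,"wy":0,"wz":-0.05},{"x":-0.018,"y":-0.025,"z":0.035,"wx":0,"wy":0,"wz":-0.05},{"x":0,"y":0,"z":0,"wx":0,"wy":0,"wz":0},{"x":0,"y":0,"z":0,"wx":0,"wy":0,"wz":0},{"x":0,"y":0,"z":0,"wx":0,"wy":0,"wz":0},{"x":0,"y":0,"z":0,"wx":0,"wy":0,"wz":0}]'
python3 -c "
from h import *
step([.590,-.405,.325],yang=1.519,n=2)
p,d=vision.camera('scene');cv2.imwrite('pics/s2.png',p[100:300,230:480].repeat(3,0).repeat(3,1))
p,d=vision.camera('top');cv2.imwrite('pics/t2.png',p[120:240,240:400].repeat(5,0).repeat(5,1))
"
```

```text
time_s: 4.4
tool_pos: [0.5979, -0.4017, 0.3485]
eef_rot: [0.118, 3.135, -0.005]
force: [-0.5, 0.3, -0.0]
grip_width: 0.001
t 4.4 pos [ 0.5979 -0.4017  0.3485] yang 1.4956 F [-0.5  0.3 -0. ] grip 0.001 j [-0.76  0.57  1.19  0.    1.38 -2.25]
row x2: shift [ 0.00387 -0.00189  0.01175] turn [-0.0017  0.0021 -0.0117] total turn [-0.003  0.004 -0.023] norm 0.0125
```

View pics/s2.png

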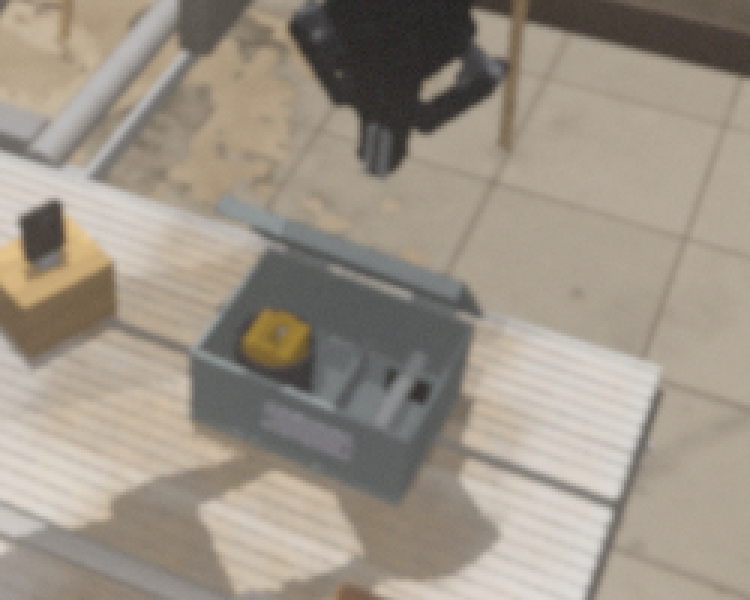

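View pics/t2.png

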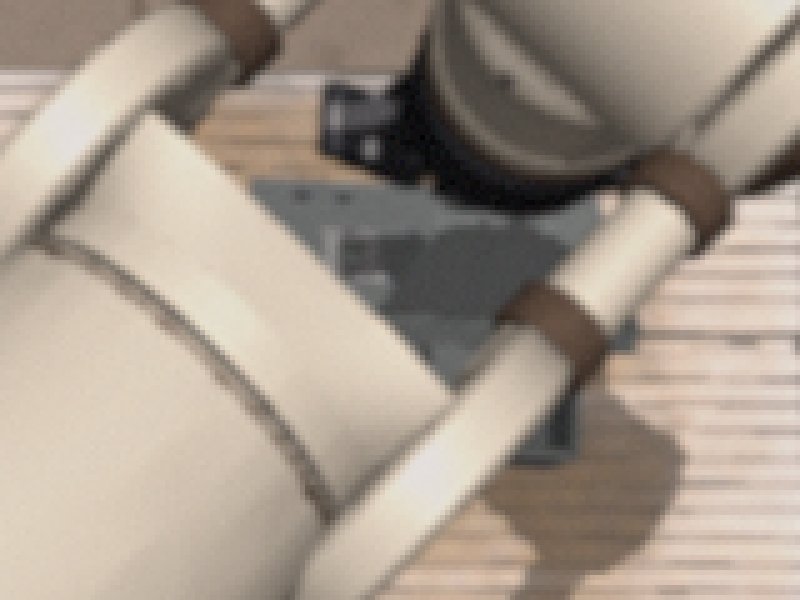

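```bash
python3 -m crank '[{"x":0.005,"y":0,"z":0.008,"wx":0,"wy":0,"wz":0},{"x":0.005,"y":0,"z":0.008,"wx":0,"wy":0,"wz":0},{"x":0.005,"y":0,"z":0.008,"wx":0,"wy":0,"wz":0},{"x":0.005,"y":0,"z":0.009,"wx":0,"wy":0,"wz":0},{"x":0.006,"y":0,"z":0.007,"wx":0,"wy":0,"wz":0},{"x":0.006,"y":0,"z":0.007,"wx":0,"wy":0,"wz":0},{"x":0.006,"y":0,"z":0.007,"wx":0,"wy":0,"wz":0},{"x":0.0043,"y":0,"z":0.007,"wx":0,"wy":0,"wz":0},{"x":0.0043,"y":0,"z":0.007,"wx":0,"wy":0,"wz":0},{"x":0.0043,"y":0,"z":0.008,"wx":0,"wy":0,"wz":0}]'
python3 -c "
from h import *
step([.542,-.405,.250],n=10)
p,d=vision.camera('scene');cv2.imwrite('pics/s3.png',p[100:300,230:480].repeat(3,0).repeat(3,1))
"
```

```text
time_s: 5.5
tool_pos: [0.5466, -0.3985, 0.2683]
eef_rot: [0.119, 3.138, -0.001]
force: [1.4, 0.1, 1.1]
grip_width: 0.003
t 5.5 pos [ 0.5466 -0.3985  0.2683] yang 1.4949 F [1.4 0.1 1.1] grip 0.003 j [-0.81  0.54  1.4   0.    1.21 -2.3 ]
row x10: shift [ 0.00041 -0.00068  0.00183] turn [-0.0001  0.0001  0.    ] total turn [-0.001  0.001  0.   ] norm 0.002
```

View pics/s3.png

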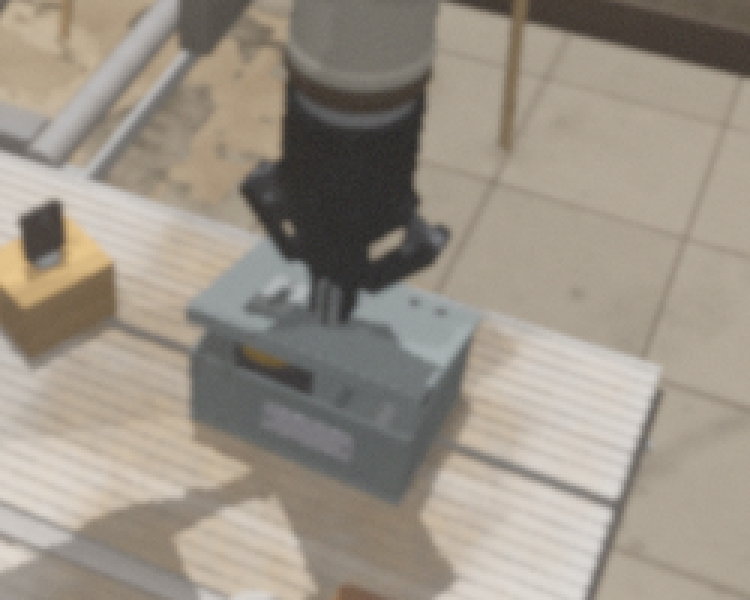

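```bash
python3 -m crank '[{"x":0.001,"y":0,"z":0.003,"wx":0,"wy":0,"wz":0},{"x":0.001,"y":0,"z":0.003,"wx":0,"wy":0,"wz":0},{"x":0.001,"y":0,"z":0.003,"wx":0,"wy":0,"wz":0},{"x":0.001,"y":0,"z":0.003,"wx":0,"wy":0,"wz":0},{"x":0.001,"y":0,"z":0.003,"wx":0,"wy":0,"wz":0},{"x":0,"y":0,"z":0.002,"wx":0,"wy":0,"wz":0},{"x":0,"y":0,"z":0.002,"wx":0,"wy":0,"wz":0},{"x":0,"y":0,"z":0.002,"wx":0,"wy":0,"wz":0},{"x":0,"y":0,"z":0.001,"wx":0,"wy":0,"wz":0},{"x":0,"y":0,"z":0.001,"wx":0,"wy":0,"wz":0}]'
python3 -c "
from h import *
p,d=vision.camera('scene');cv2.imwrite('pics/s4.png',p[100:300,230:480].repeat(3,0).repeat(3,1))
P=cloud(cam('scene'),d)
m=(P>[.46,-.5,.06]).all(-1)&(P<[.62,-.3,.11]).all(-1); a=P[m]; q=np.polyfit(a[:,0],a[:,2],1); q=np.polyfit(a[abs(a[:,2]-np.polyval(q,a[:,0]))<.006,0],a[abs(a[:,2]-np.polyval(q,a[:,0]))<.006,2],1); print(q,np.polyval(q,[.5,.61]))
"
```

```text
time_s: 6.55
tool_pos: [0.5417, -0.3981, 0.2456]
eef_rot: [-0.119, -3.139, -0.0]
force: [-1.4, 0.3, 0.8]
grip_width: -0.003
[-0.00758662  0.07642728] [0.07263397 0.07179945]
```

View pics/s4.png

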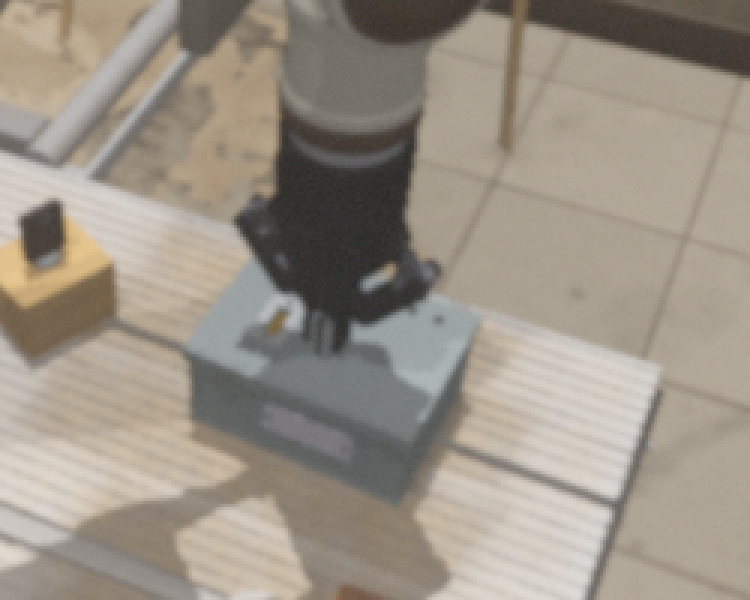

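```bash
python3 -m crank '[{"x":0,"y":0,"z":0.0005,"wx":0,"wy":0,"wz":0},{"x":0,"y":0,"z":0.0005,"wx":0,"wy":0,"wz":0},{"x":0,"y":0,"z":0.0005,"wx":0,"wy":0,"wz":0},{"x":0,"y":0,"z":0.0005,"wx":0,"wy":0,"wz":0},{"x":0,"y":0,"z":0.0005,"wx":0,"wy":0,"wz":0},{"x":0,"y":0,"z":0.0003,"wx":0,"wy":0,"wz":0},{"x":0,"y":0,"z":0,"wx":0,"wy":0,"wz":0},{"x":0,"y":0,"z":0,"wx":0,"wy":0,"wz":0},{"x":0,"y":0,"z":0,"wx":0,"wy":0,"wz":0},{"x":0,"y":0,"z":0,"wx":0,"wy":0,"wz":0}]'
```

```text
time_s: 7.6
tool_pos: [0.5418, -0.398, 0.2444]
eef_rot: [-0.119, -3.139, 0.0]
force: [-3.9, 2.6, 9.2]
grip_width: -0.001
```

```bash
python3 -c "
from h import *
step([.61,-.29,.42],yang=1.3,n=6)"
```

```text
t 7.6 pos [ 0.5418 -0.398   0.2444] yang 1.4952 F [-3.9  2.6  9.2] grip -0.001 j [-0.81  0.56  1.42 -0.    1.16 -2.31]
row x6: shift [-0.00842  0.01959 -0.02926] turn [-0.     -0.      0.0325] total turn [-0.    -0.     0.195] norm 0.0362
```

Rise straight first, then travel, opening the fingers to 50 mm.

```bash
python3 -m crank '[{"x":0,"y":0,"z":-0.01,"wx":0,"wy":0,"wz":0},{"x":0,"y":0,"z":-0.035,"wx":0,"wy":0,"wz":0},{"x":-0.009,"y":0.02,"z":-0.027,"wx":0,"wy":0,"wz":0.033},{"x":-0.009,"y":0.02,"z":-0.027,"wx":0,"wy":0,"wz":0.033},{"x":-0.009,"y":0.02,"z":-0.027,"wx":0,"wy":0,"wz":0.033},{"x":-0.009,"y":0.02,"z":-0.027,"wx":0,"wy":0,"wz":0.033},{"x":-0.009,"y":0.02,"z":-0.027,"wx":0,"wy":0,"wz":0.033},{"x":-0.009,"y":0.02,"z":0,"wx":0,"wy":0,"wz":0.033},{"x":0,"y":0,"z":0,"wx":0,"wy":0,"wz":0},{"x":0,"y":0,"z":0,"wx":0,"wy":0,"wz":0}]' 0.05
python3 - <<'E'
from h import *
c=cam("wrist"); p,d=vision.camera("wrist"); np.savez("w5.npz",p=p,d=d,R=c[1],o=c[2]); cv2.imwrite("pics/w5.png",p)
step([.61,-.29,.42],1.3)
P=cloud(c,d)
for q in("keyhole","key_grip","key_collar","key_block","box","cover_hinge"):
    for r in spot_point("wrist",q)[:2]:
        u,v=r["uv"]; print(q,np.round(r["uv"],1),round(r["confidence"],2),np.round(P[int(round(v)),int(round(u))],4), np.round(at_z(c,r["uv"],.071),4))
for n in("scene","top"):
    p,d=vision.camera(n); np.savez(f"{n}5.npz",p=p,d=d); cv2.imwrite(f"pics/{n}5.png",(p[100:300,230:480] if n=="scene" else p[120:240,210:400]).repeat(3,0).repeat(3,1))
    print(n,[(np.round(r["uv"],1),round(r["confidence"],2),np.round(at_z(cam(n),r["uv"],.071),4)) for r in spot_point(n,"keyhole")[:2]])
E
```

```text
time_s: 8.6
tool_pos: [0.6138, -0.288, 0.4225]
eef_rot: [-0.427, -3.112, 0.0]
force: [-0.1, 0.1, 0.3]
grip_width: 0.585
t 8.65 pos [ 0.6135 -0.2885  0.422 ] yang 1.2973 F [-0.2  0.1  0.1] grip 0.586 j [-0.62  0.41  1.25 -0.    1.48 -1.91]
row x10: shift [ 0.0003  -0.00024  0.0002 ] turn [ 0.     -0.0001 -0.0003] total turn [ 0.    -0.001 -0.003] norm 0.0004
key_grip [483.7  69.8] 0.91 [ 0.5749 -0.0722  0.0088] [ 0.5697 -0.1043  0.071 ]
key_grip [173.7 132.3] 0.74 [ 0.5497 -0.3658  0.0506] [ 0.5495 -0.3603  0.071 ]
key_collar [476.8  48.5] 0.96 [ 0.5535 -0.0764  0.0092] [ 0.5523 -0.1076  0.071 ]
key_collar [367.3  79.4] 0.9 [ 0.5514 -0.196   0.0725] [ 0.5518 -0.1955  0.071 ]
key_block [356.   76.7] 0.76 [ 0.5478 -0.2001  0.0519] [ 0.5474 -0.2039  0.071 ]
key_block [173.7 131.1] 0.26 [ 0.5488 -0.3655  0.0505] [ 0.5486 -0.36    0.071 ]
box [159.  145.9] 0.72 [ 0.557  -0.3763  0.0707] [ 0.5569 -0.3762  0.071 ]
box [160.7 212.6] 0.22 [ 0.6132 -0.3954  0.0714] [ 0.6128 -0.3956  0.071 ]
cover_hinge [161.4 215. ] 0.78 [ 6.307e-01 -4.245e-01 -3.000e-04] [ 0.6151 -0.3958  0.071 ]
cover_hinge [111.9  89.5] 0.48 [ 0.5041 -0.3972  0.0706] [ 0.5037 -0.3969  0.071 ]
scene [(array([326., 204.]), 0.94, array([ 0.5609, -0.3663,  0.071 ]))]
top [(array([311.1, 193.1]), 0.74, array([ 0.5404, -0.3706,  0.071 ])), (array([282.6, 267. ]), 0.3, array([ 0.3803, -0.3088,  0.071 ]))]
```

View pics/w5.png

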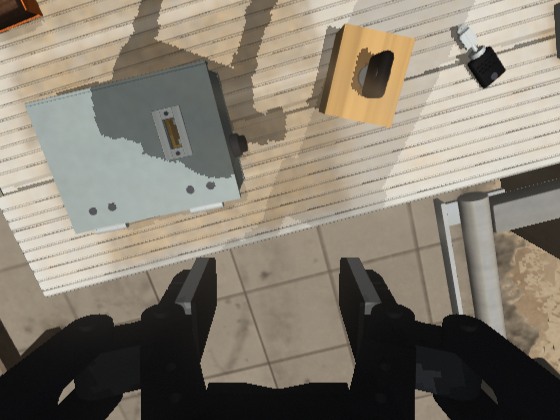

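Run:
```python
from h import *
z=np.load("w5.npz"); p=z["p"]; c=(vision.camera_params("wrist")["camera_matrix"],z["R"],z["o"])
a=cv2.resize(p[95:170,140:210],None,fx=8,fy=8,interpolation=cv2.INTER_CUBIC)
b=cv2.resize(p[15:135,310:430],None,fx=5,fy=5,interpolation=cv2.INTER_CUBIC)
o=np.zeros((600,1160,3),np.uint8); o[:600,:560]=a; o[:600,560:1160]=b
cv2.imwrite("pics/w5c.png",cv2.resize(a,None,fx=1,fy=1)); cv2.imwrite("pics/w5k.png",b)
# box corners of cover top at z=.071 for reference
P=cloud(c,z["d"]); m=(abs(P[...,2]-.071)<.004)&(P[...,0]>.48)&(P[...,0]<.65)&(P[...,1]<-.3)
r=cv2.minAreaRect(P[m][:,:2].astype(np.float32)); print("cover top",r,cv2.boxPoints(r))
m=(abs(P[...,2]-.052)<.004)&(P[...,0]>.49)&(P[...,0]<.62)&(P[...,1]>-.26)&(P[...,1]<-.13)
r=cv2.minAreaRect(P[m][:,:2].astype(np.float32)); print("block",r)
m=(P[...,2]>.085)&(P[...,0]>.49)&(P[...,0]<.62)&(P[...,1]>-.26)&(P[...,1]<-.13)
r=cv2.minAreaRect(P[m][:,:2].astype(np.float32)); print("bow",r,P[m][:,2].max())
```

```text
cover top ((0.5585991740226746, -0.39737510681152344), (0.1548301875591278, 0.12221746891736984), 86.99081420898438) [[ 0.4935107  -0.47147548]
 [ 0.6155597  -0.47789145]
 [ 0.6236876  -0.32327473]
 [ 0.50163865 -0.31685877]]
block ((0.5501863956451416, -0.1895839273929596), (0.060641296207904816, 0.07425181567668915), 62.95045852661133)
bow ((0.58349609375, -0.21265867352485657), (0.0365818627178669, 0.1108185425400734), 42.77634048461914) 0.33807640857122373
```

View pics/w5c.png

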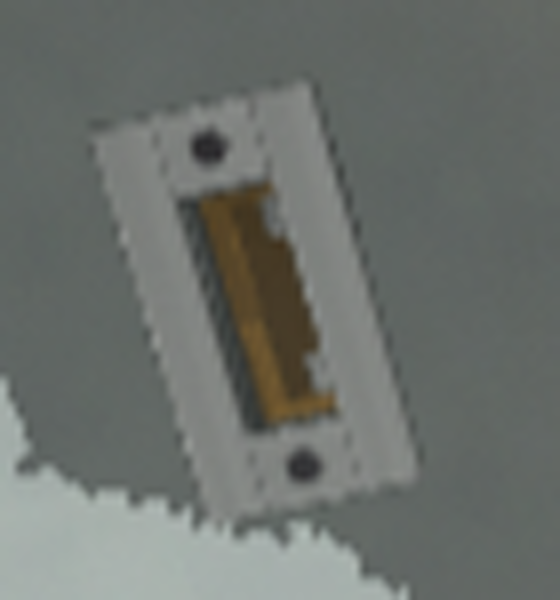

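View pics/w5k.png

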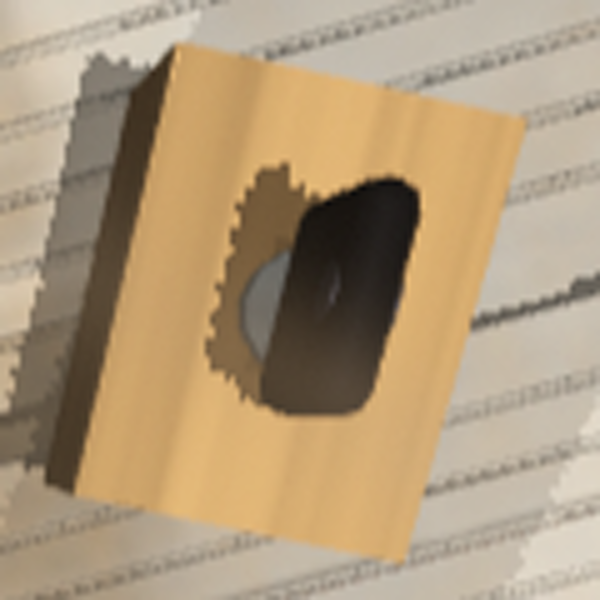

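Run:
```python
from h import *
z=np.load("w5.npz"); c=(vision.camera_params("wrist")["camera_matrix"],z["R"],z["o"])
f=lambda u,v:((u+.5)/8-.5+140,(v+.5)/8-.5+95)
for q in[(257,306.8),(209,148),(304,466),(178,197),(270,185),(335,415),(245,430),(95,133),(310,82),(418,478),(217,520)]: print(q,np.round(at_z(c,f(*q),.071),4))
a=at_z(c,f(209,148),.071);b=at_z(c,f(304,466),.071); print("slot yaw",np.arctan2((b-a)[1],(b-a)[0]))
P=cloud(c,z["d"])[10:135,310:430].reshape(-1,3); m=(P[:,2]>.075)&(P[:,2]<.12)
r=cv2.minAreaRect(P[m][:,:2].astype(np.float32)); print("bow",m.sum(),r,P[m][:,2].max())
t=P[(P[:,2]>.098)&(P[:,2]<.12)]; r=cv2.minAreaRect(t[:,:2].astype(np.float32)); print("bowtop",len(t),r)
```

```text
(257, 306.8) [ 0.5495 -0.3621  0.071 ]
(209, 148) [ 0.533  -0.3613  0.071 ]
(304, 466) [ 0.5666 -0.3631  0.071 ]
(178, 197) [ 0.5368 -0.3662  0.071 ]
(270, 185) [ 0.5382 -0.3565  0.071 ]
(335, 415) [ 0.5624 -0.3581  0.071 ]
(245, 430) [ 0.5613 -0.3678  0.071 ]
(95, 133) [ 0.5284 -0.3721  0.071 ]
(310, 82) [ 0.5296 -0.349   0.071 ]
(418, 478) [ 0.5711 -0.3518  0.071 ]
(217, 520) [ 0.5696 -0.374   0.071 ]
slot yaw -0.05129404219700952
bow 915 ((0.5503050088882446, -0.19000248610973358), (0.011009026318788528, 0.03374553099274635), 63.589141845703125) 0.10183649658238847
bowtop 479 ((0.5503447651863098, -0.19001294672489166), (0.01004844531416893, 0.03233107551932335), 59.46876907348633)
```

View pics/top5.png

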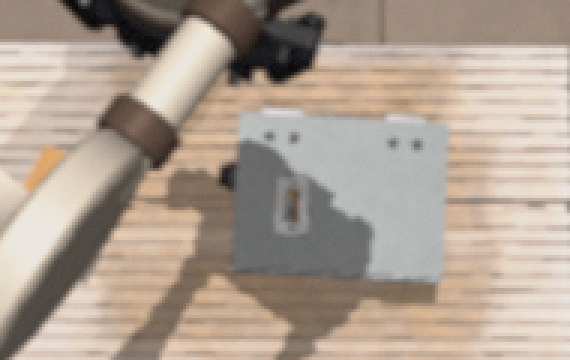

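```bash
python3 -c "
from h import *
step([.5503,-.190,.30],yang=1.103,n=7)"
```

```text
t 9.15 pos [ 0.6138 -0.2884  0.4229] yang 1.2968 F [0.5 0.2 0. ] grip 0.586 j [-0.62  0.41  1.25 -0.    1.48 -1.91]
row x7: shift [0.01343 0.01001 0.01755] turn [-0.     -0.      0.0277] total turn [-0.    -0.     0.194] norm 0.0243
```

```bash
python3 -m crank '[{"x":0.0134,"y":0.010,"z":0.0176,"wx":0,"wy":0,"wz":0.0277},{"x":0.0134,"y":0.010,"z":0.0176,"wx":0,"wy":0,"wz":0.0277},{"x":0.0134,"y":0.010,"z":0.0176,"wx":0,"wy":0,"wz":0.0277},{"x":0.0134,"y":0.010,"z":0.0176,"wx":0,"wy":0,"wz":0.0277},{"x":0.0134,"y":0.010,"z":0.0176,"wx":0,"wy":0,"wz":0.0277},{"x":0.0134,"y":0.010,"z":0.0176,"wx":0,"wy":0,"wz":0.0277},{"x":0.0134,"y":0.010,"z":0.0176,"wx":0,"wy":0,"wz":0.0277},{"x":0,"y":0,"z":0,"wx":0,"wy":0,"wz":0},{"x":0,"y":0,"z":0,"wx":0,"wy":0,"wz":0},{"x":0,"y":0,"z":0,"wx":0,"wy":0,"wz":0}]' 0.05
python3 - <<'E'
from h import *
step([.5503,-.190,.2365],1.103,n=7)
c=cam("wrist"); p,d=vision.camera("wrist"); cv2.imwrite("pics/w6.png",p)
P=cloud(c,d).reshape(-1,3); 
t=P[(P[:,2]>.098)&(P[:,2]<.105)&(abs(P[:,0]-.55)<.04)&(abs(P[:,1]+.19)<.04)]
r=cv2.minAreaRect(t[:,:2].astype(np.float32)); print("bowtop",len(t),r)
E
```

```text
time_s: 10.15
tool_pos: [0.5514, -0.191, 0.3013]
eef_rot: [0.727, 3.053, -0.002]
force: [0.3, -0.0, 0.4]
grip_width: 0.585
t 10.15 pos [ 0.5514 -0.191   0.3013] yang 1.1031 F [ 0.3 -0.   0.4] grip 0.585 j [-0.54  0.28  1.67 -0.    1.19 -1.64]
row x7: shift [2.20e-04 6.00e-05 9.26e-03] turn [-0.0001  0.0005  0.    ] total turn [-0.     0.003  0.   ] norm 0.0093
bowtop 992 ((0.5498105883598328, -0.18941724300384521), (0.00978456437587738, 0.03251282498240471), 65.67809295654297)
```

View pics/w6.png

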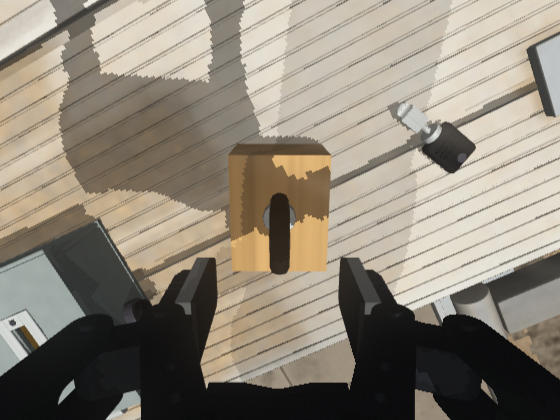

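```bash
python3 -m crank '[{"x":0.0015,"y":0.0006,"z":0.01,"wx":0,"wy":0.003,"wz":0},{"x":0,"y":0,"z":0.01,"wx":0,"wy":0,"wz":0},{"x":0,"y":0,"z":0.01,"wx":0,"wy":0,"wz":0},{"x":0,"y":0,"z":0.01,"wx":0,"wy":0,"wz":0},{"x":0,"y":0,"z":0.01,"wx":0,"wy":0,"wz":0},{"x":0,"y":0,"z":0.008,"wx":0,"wy":0,"wz":0},{"x":0,"y":0,"z":0.004,"wx":0,"wy":0,"wz":0},{"x":0,"y":0,"z":0.0025,"wx":0,"wy":0,"wz":0},{"x":0,"y":0,"z":0,"wx":0,"wy":0,"wz":0},{"x":0,"y":0,"z":0,"wx":0,"wy":0,"wz":0}]' 0.05
python3 - <<'E'
from h import *
step([.550,-.1897,.2365],1.103,n=1)
c=cam("wrist"); p,d=vision.camera("wrist"); cv2.imwrite("pics/w7.png",p)
E
```

```text
time_s: 11.2
tool_pos: [0.5495, -0.1888, 0.2356]
eef_rot: [-0.727, -3.054, -0.001]
force: [-0.2, -0.8, 0.4]
grip_width: 0.584
t 11.2 pos [ 0.5495 -0.1888  0.2356] yang 1.1031 F [-0.2 -0.8  0.4] grip 0.584 j [-0.54  0.36  1.71 -0.    1.07 -1.64]
row x1: shift [-0.00082 -0.00059 -0.00087] turn [-0.0001 -0.0021  0.0001] total turn [-0.    -0.002  0.   ] norm 0.0013
```

View pics/w7.png

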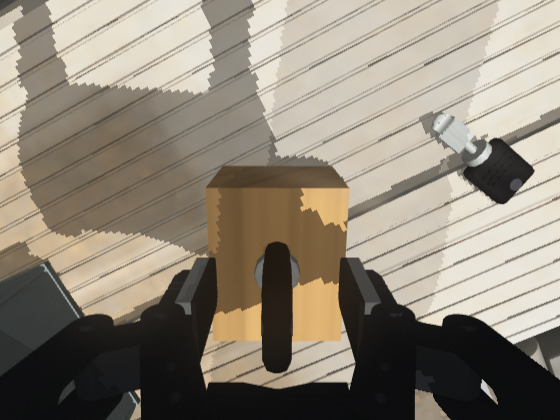

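```bash
python3 -m crank '[{"x":0,"y":0,"z":0,"wx":0,"wy":0,"wz":0},{"x":0,"y":0,"z":0,"wx":0,"wy":0,"wz":0},{"x":0,"y":0,"z":0,"wx":0,"wy":0,"wz":0},{"x":0,"y":0,"z":0,"wx":0,"wy":0,"wz":0},{"x":0,"y":0,"z":0,"wx":0,"wy":0,"wz":0},{"x":0,"y":0,"z":0,"wx":0,"wy":0,"wz":0},{"x":0,"y":0,"z":-0.005,"wx":0,"wy":0,"wz":0},{"x":0,"y":0,"z":-0.015,"wx":0,"wy":0,"wz":0},{"x":0,"y":0,"z":-0.02,"wx":0,"wy":0,"wz":0},{"x":0,"y":0,"z":-0.02,"wx":0,"wy":0,"wz":0}]' 0.0 80
python3 - <<'E'
from h import *
step([.5495,-.3621,.32],1.5195,n=10)
c=cam("wrist"); p,d=vision.camera("wrist"); cv2.imwrite("pics/w8.png",p)
E
```

```text
time_s: 12.25
tool_pos: [0.5493, -0.1887, 0.2966]
eef_rot: [-0.727, -3.053, -0.001]
force: [0.4, -0.1, -0.8]
grip_width: 0.106
t 12.25 pos [ 0.5493 -0.1887  0.2966] yang 1.1032 F [ 0.4 -0.1 -0.8] grip 0.106 j [-0.54  0.28  1.68 -0.    1.19 -1.64]
row x10: shift [-0.00485 -0.01678 -0.00236] turn [ 0.0001 -0.0004 -0.0416] total turn [ 0.001 -0.004 -0.416] norm 0.0176
```

View pics/w8.png

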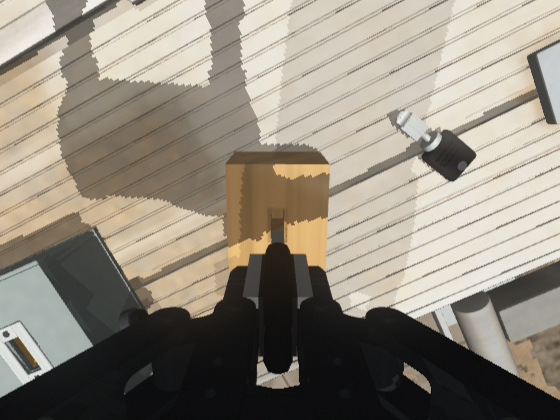

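```bash
python3 -m crank '[{"x":0,"y":0,"z":-0.025,"wx":0,"wy":0,"wz":0},{"x":-0.0055,"y":-0.019,"z":-0.015,"wx":0,"wy":0,"wz":-0.046},{"x":-0.0055,"y":-0.019,"z":0,"wx":0,"wy":0,"wz":-0.046},{"x":-0.0055,"y":-0.019,"z":0,"wx":0,"wy":0,"wz":-0.046},{"x":-0.0055,"y":-0.019,"z":0,"wx":0,"wy":0,"wz":-0.046},{"x":-0.0055,"y":-0.019,"z":0,"wx":0,"wy":0,"wz":-0.046},{"x":-0.0055,"y":-0.019,"z":0,"wx":0,"wy":0,"wz":-0.046},{"x":-0.0055,"y":-0.019,"z":0,"wx":0,"wy":0,"wz":-0.046},{"x":-0.0055,"y":-0.019,"z":0,"wx":0,"wy":0,"wz":-0.046},{"x":-0.0055,"y":-0.019,"z":0,"wx":0,"wy":0,"wz":-0.046}]'
python3 - <<'E'
from h import *
step([.5495,-.3621,.305],1.5195,n=6)
E
```

```text
time_s: 13.3
tool_pos: [0.5491, -0.3663, 0.3351]
eef_rot: [-0.081, -3.137, -0.003]
force: [0.1, -0.1, -1.2]
grip_width: 0.104
t 13.3 pos [ 0.5491 -0.3663  0.3351] yang 1.5189 F [ 0.1 -0.1 -1.2] grip 0.104 j [-0.77  0.43  1.4  -0.    1.31 -2.29]
row x6: shift [-5.00e-05  7.00e-04  5.01e-03] turn [ 0.0003 -0.0005 -0.0001] total turn [ 0.002 -0.003 -0.001] norm 0.0051
```

```bash
python3 -m crank '[{"x":0,"y":0.0042,"z":0.005,"wx":0.002,"wy":-0.002,"wz":0},{"x":0,"y":0,"z":0.006,"wx":0,"wy":0,"wz":0},{"x":0,"y":0,"z":0.006,"wx":0,"wy":0,"wz":0},{"x":0,"y":0,"z":0.006,"wx":0,"wy":0,"wz":0},{"x":0,"y":0,"z":0.006,"wx":0,"wy":0,"wz":0},{"x":0,"y":0,"z":0.003,"wx":0,"wy":0,"wz":0},{"x":0,"y":0,"z":0.002,"wx":0,"wy":0,"wz":0},{"x":0,"y":0,"z":0,"wx":0,"wy":0,"wz":0},{"x":0,"y":0,"z":0,"wx":0,"wy":0,"wz":0},{"x":0,"y":0,"z":0,"wx":0,"wy":0,"wz":0}]'
python3 - <<'E'
from h import *
step([.5495,-.3621,.301],1.5195,n=1)
for n in("wrist","scene","top"):
    c=cam(n); p,d=vision.camera(n); np.savez(f"{n}9.npz",p=p,d=d,R=c[1],o=c[2])
    q={"wrist":p[150:400,150:400],"scene":p[130:250,270:390],"top":p[140:240,250:400]}[n]
    cv2.imwrite(f"pics/{n}9.png",cv2.resize(q,None,fx=600/q.shape[0] if n!="top" else 5,fy=600/q.shape[0] if n!="top" else 5,interpolation=cv2.INTER_CUBIC))
    if n!="top":
      for qn in("key_collar","key_grip","keyhole"): print(n,qn,[(np.round(r["uv"],1),round(r["confidence"],2)) for r in spot_point(n,qn)[:2]])
E
```

```text
time_s: 14.3
tool_pos: [0.5495, -0.3615, 0.3014]
eef_rot: [-0.084, -3.14, 0.002]
force: [0.8, 0.6, -0.1]
grip_width: 0.105
t 14.3 pos [ 0.5495 -0.3615  0.3014] yang 1.5171 F [ 0.8  0.6 -0.1] grip 0.105 j [-0.76  0.46  1.44 -0.    1.25 -2.28]
row x1: shift [-1.0e-05 -5.7e-04  4.0e-04] turn [-0.0013 -0.0002 -0.0024] total turn [-0.001 -0.    -0.002] norm 0.0007
wrist key_collar [(array([277.4, 268.5]), 0.81)]
wrist key_grip [(array([275.5, 302.6]), 0.91)]
wrist keyhole [(array([278.3, 228.2]), 0.82)]
scene key_collar [(array([350.3, 193.3]), 0.62), (array([318.7, 188.6]), 0.59)]
scene key_grip [(array([204.6, 182.5]), 0.65), (array([352.7, 194.2]), 0.55)]
scene keyhole [(array([323.4, 207.2]), 0.59), (array([325.9, 178. ]), 0.54)]
```

View pics/wrist9.png

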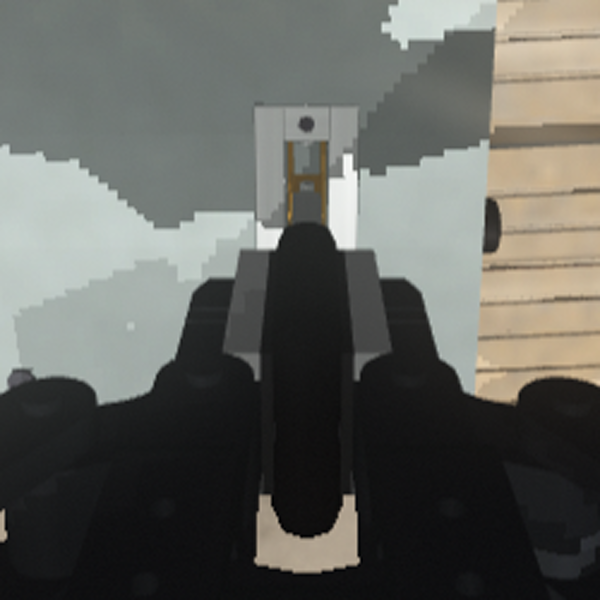

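View pics/scene9.png

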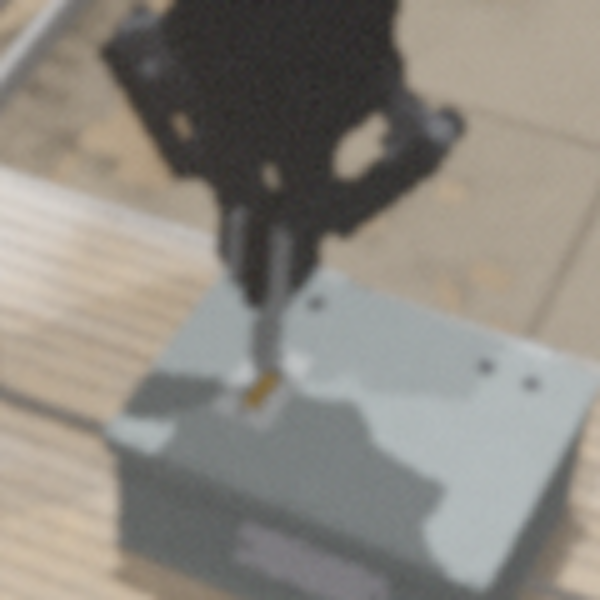

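Run:
```python
from h import *
c=cam("scene"); f=lambda q:np.round((q-[270,130])*5,0)
K=np.array([.5495,-.3621,.071]); ex=np.array([np.cos(-.0513),np.sin(-.0513),0]); ey=np.array([-ex[1],ex[0],0])
for n,a,b in[("F",-.012,0),("C",0,0),("B",.012,0)]: print("slot",n,f(proj(c,K+ex*a+ey*b)))
for i,j in((-.012,-.0045),(-.012,.0045),(.012,.0045),(.012,-.0045)): print("corner",i,j,f(proj(c,K+ex*i+ey*j)))
T=np.array([.5495,-.3615,0.3014])
for dz in(.2216,.2126,.1926):
  for a in(-.0062,.0062): print("key",dz,a,f(proj(c,T+ex*a-[0,0,dz])))
p=np.load("scene9.npz")["p"][175:225,300:350]; cv2.imwrite("pics/s9z.png",cv2.resize(p,None,fx=12,fy=12,interpolation=cv2.INTER_CUBIC))
```

```text
slot F [244. 407.]
slot C [258. 386.]
slot B [272. 366.]
corner -0.012 -0.0045 [255. 411.]
corner -0.012 0.0045 [233. 402.]
corner 0.012 0.0045 [262. 362.]
corner 0.012 -0.0045 [283. 370.]
key 0.2216 -0.0062 [250. 380.]
key 0.2216 0.0062 [265. 359.]
key 0.2126 -0.0062 [251. 364.]
key 0.2126 0.0062 [266. 343.]
key 0.1926 -0.0062 [254. 326.]
key 0.1926 0.0062 [269. 305.]
```

View pics/s9z.png

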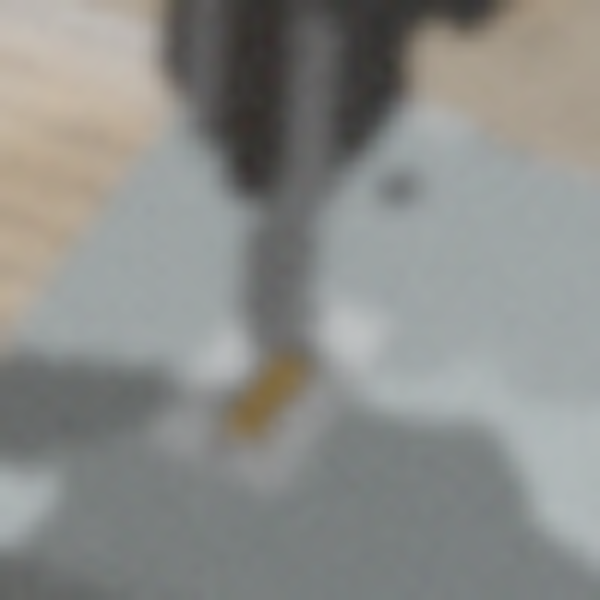

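```bash
python3 -m crank '[{"x":0.001,"y":0,"z":0.004,"wx":-0.0013,"wy":0,"wz":-0.0024},{"x":0,"y":0,"z":0.004,"wx":0,"wy":0,"wz":0},{"x":0,"y":0,"z":0.003,"wx":0,"wy":0,"wz":0},{"x":0,"y":0,"z":0.003,"wx":0,"wy":0,"wz":0},{"x":0,"y":0,"z":0.002,"wx":0,"wy":0,"wz":0},{"x":0,"y":0,"z":0.001,"wx":0,"wy":0,"wz":0},{"x":0,"y":0,"z":0.001,"wx":0,"wy":0,"wz":0},{"x":0,"y":0,"z":0.001,"wx":0,"wy":0,"wz":0},{"x":0,"y":0,"z":0.001,"wx":0,"wy":0,"wz":0},{"x":0,"y":0,"z":0.001,"wx":0,"wy":0,"wz":0}]'
python3 - <<'E'
from h import *
step([.5485,-.3615,.272],1.5195,n=1)
print(env.sense()["ft_torque"])
E
```

```text
time_s: 15.75
tool_pos: [0.5484, -0.3614, 0.28]
eef_rot: [-0.081, -3.14, -0.001]
force: [1.3, -0.3, -0.9]
grip_width: 0.107
t 15.75 pos [ 0.5484 -0.3614  0.28  ] yang 1.5195 F [ 1.3 -0.3 -0.9] grip 0.107 j [-0.77  0.48  1.46 -0.    1.21 -2.29]
row x1: shift [-6.00e-05 -1.10e-04  8.02e-03] turn [ 0.0003 -0.0006  0.    ] total turn [ 0.    -0.001  0.   ] norm 0.008
[ 0.02409496  0.03323398 -0.0005907 ]
```

```bash
python3 -m crank '[{"x":0,"y":0,"z":0.001,"wx":0,"wy":0,"wz":0},{"x":0,"y":0,"z":0.001,"wx":0,"wy":0,"wz":0},{"x":0,"y":0,"z":0.001,"wx":0,"wy":0,"wz":0},{"x":0,"y":0,"z":0.001,"wx":0,"wy":0,"wz":0},{"x":0,"y":0,"z":0.001,"wx":0,"wy":0,"wz":0},{"x":0,"y":0,"z":0.001,"wx":0,"wy":0,"wz":0},{"x":0,"y":0,"z":0.001,"wx":0,"wy":0,"wz":0},{"x":0,"y":0,"z":0.001,"wx":0,"wy":0,"wz":0},{"x":0,"y":0,"z":0.001,"wx":0,"wy":0,"wz":0},{"x":0,"y":0,"z":0.001,"wx":0,"wy":0,"wz":0}]'
python3 - <<'E'
from h import *
step([.5485,-.3615,.270],1.5195,n=1)
print(env.sense()["ft_torque"])
for n in("wrist","scene"):
    c=cam(n); p,d=vision.camera(n)
    q={"wrist":p[150:400,150:400],"scene":p[175:225,300:350]}[n]
    cv2.imwrite(f"pics/{n}10.png",cv2.resize(q,None,fx=600/q.shape[0],fy=600/q.shape[0],interpolation=cv2.INTER_CUBIC))
E
```

```text
time_s: 16.75
tool_pos: [0.5483, -0.3614, 0.2698]
eef_rot: [-0.081, -3.139, -0.001]
force: [-1.2, -0.1, -0.2]
grip_width: 0.11
t 16.75 pos [ 0.5483 -0.3614  0.2698] yang 1.5195 F [-1.2 -0.1 -0.2] grip 0.11 j [-0.77  0.49  1.46 -0.    1.19 -2.29]
row x1: shift [-0.00019 -0.00014 -0.00017] turn [ 0.0006 -0.0011  0.    ] total turn [ 0.001 -0.001  0.   ] norm 0.0003
[0.01107709 0.20661102 0.07523245]
```

View pics/scene10.png

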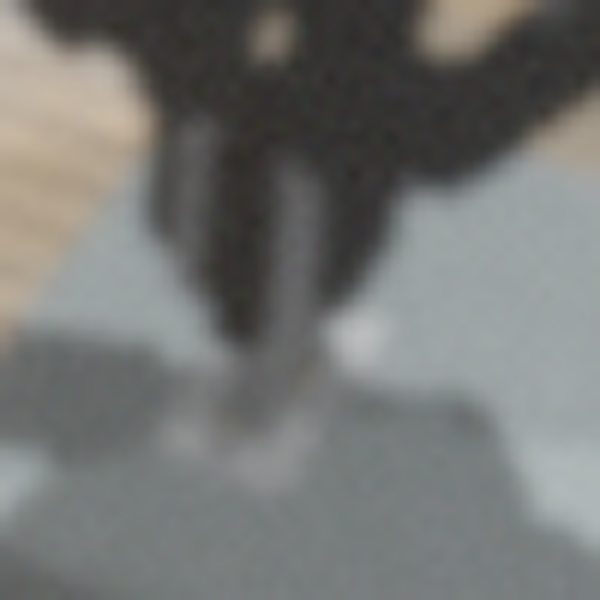

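View pics/wrist10.png

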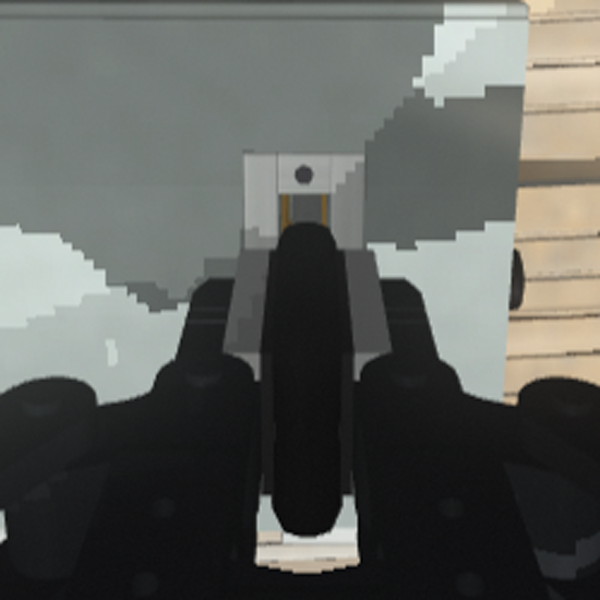

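```bash
python3 -m crank '[{"x":0,"y":-0.0003,"z":0.001,"wx":0,"wy":0,"wz":0},{"x":0,"y":0,"z":0.001,"wx":0,"wy":0,"wz":0},{"x":0,"y":0,"z":0.0007,"wx":0,"wy":0,"wz":0},{"x":0,"y":0,"z":0.0005,"wx":0,"wy":0,"wz":0},{"x":0,"y":0,"z":0,"wx":0,"wy":0,"wz":0},{"x":0,"y":0,"z":0,"wx":0,"wy":0,"wz":0},{"x":0,"y":0,"z":0,"wx":0,"wy":0,"wz":0},{"x":0,"y":0,"z":0,"wx":0,"wy":0,"wz":0},{"x":0,"y":0,"z":0,"wx":0,"wy":0,"wz":0},{"x":0,"y":0,"z":0,"wx":0,"wy":0,"wz":0}]'
python3 -c "
from h import *
step([.5485,-.3615,.267],1.5195,n=1)
print(env.sense()['ft_torque'])"
```

```text
time_s: 17.85
tool_pos: [0.5485, -0.3617, 0.267]
eef_rot: [-0.08, -3.14, -0.0]
force: [-3.4, 1.4, 4.7]
grip_width: 0.109
t 17.85 pos [ 0.5485 -0.3617  0.267 ] yang 1.5195 F [-3.4  1.4  4.7] grip 0.109 j [-0.77  0.49  1.46 -0.    1.19 -2.29]
row x1: shift [-2.0e-05  2.3e-04  1.0e-05] turn [ 0.0002 -0.0005  0.    ] total turn [ 0. -0.  0.] norm 0.0002
[ 0.11947597  0.53493712 -0.00637648]
```

```bash
python3 -m crank '[{"x":0.0015,"y":0,"z":0.0003,"wx":0,"wy":0,"wz":0},{"x":0.0015,"y":0,"z":0.0003,"wx":0,"wy":0,"wz":0},{"x":-0.002,"y":0,"z":0,"wx":0,"wy":0,"wz":0},{"x":-0.002,"y":0,"z":0,"wx":0,"wy":0,"wz":0},{"x":-0.002,"y":0,"z":0,"wx":0,"wy":0,"wz":0},{"x":0.002,"y":0,"z":0,"wx":0,"wy":0,"wz":0},{"x":0.002,"y":0,"z":0,"wx":0,"wy":0,"wz":0},{"x":0.002,"y":0,"z":0,"wx":0,"wy":0,"wz":0},{"x":-0.0015,"y":0,"z":0,"wx":0,"wy":0,"wz":0},{"x":-0.0015,"y":0,"z":0,"wx":0,"wy":0,"wz":0}]'
python3 -c "
from h import *
step([.5485,-.3615,.267],1.5195,n=1)
print(env.sense()['ft_torque'])"
```

```text
time_s: 18.85
tool_pos: [0.5483, -0.3616, 0.266]
eef_rot: [-0.08, -3.139, -0.001]
force: [0.5, 0.1, -0.6]
grip_width: 0.107
t 18.85 pos [ 0.5483 -0.3616  0.266 ] yang 1.5196 F [ 0.5  0.1 -0.6] grip 0.107 j [-0.77  0.49  1.46 -0.    1.19 -2.29]
row x1: shift [-2.4e-04  8.0e-05 -9.9e-04] turn [ 0.0008 -0.0017  0.0001] total turn [ 0.001 -0.002  0.   ] norm 0.001
[-0.03286587 -0.04412487 -0.00682999]
```

```bash
python3 -m crank '[{"x":0,"y":0,"z":0.0012,"wx":0,"wy":0,"wz":0},{"x":0,"y":0,"z":0.0012,"wx":0,"wy":0,"wz":0},{"x":0,"y":0,"z":0.0012,"wx":0,"wy":0,"wz":0},{"x":0,"y":0,"z":0.001,"wx":0,"wy":0,"wz":0},{"x":0,"y":0,"z":0.001,"wx":0,"wy":0,"wz":0},{"x":0,"y":0,"z":0.0008,"wx":0,"wy":0,"wz":0},{"x":0,"y":0,"z":0.0005,"wx":0,"wy":0,"wz":0},{"x":0,"y":0,"z":0,"wx":0,"wy":0,"wz":0},{"x":0,"y":0,"z":0,"wx":0,"wy":0,"wz":0},{"x":0,"y":0,"z":0,"wx":0,"wy":0,"wz":0}]'
python3 -c "
from h import *
step([.5485,-.3615,.267],1.5195,n=1)
print(env.sense()['ft_torque'])"
```

```text
time_s: 19.85
tool_pos: [0.5485, -0.3618, 0.2598]
eef_rot: [-0.08, -3.14, 0.0]
force: [-0.4, 0.6, 3.9]
grip_width: 0.107
t 19.85 pos [ 0.5485 -0.3618  0.2598] yang 1.5195 F [-0.4  0.6  3.9] grip 0.107 j [-0.77  0.5   1.46 -0.    1.17 -2.29]
row x1: shift [ 6.00e-05  2.90e-04 -7.23e-03] turn [-0.0001 -0.0001  0.    ] total turn [-0. -0.  0.] norm 0.0072
[0.07085245 0.12897623 0.04734702]
```

Second pair reached (TCP .2598, 4 N). Rock again.

```bash
python3 -m crank '[{"x":0.0015,"y":0,"z":0.0003,"wx":0,"wy":0,"wz":0},{"x":0.0015,"y":0,"z":0.0003,"wx":0,"wy":0,"wz":0},{"x":-0.002,"y":0,"z":0,"wx":0,"wy":0,"wz":0},{"x":-0.002,"y":0,"z":0,"wx":0,"wy":0,"wz":0},{"x":-0.002,"y":0,"z":0,"wx":0,"wy":0,"wz":0},{"x":0.002,"y":0,"z":0,"wx":0,"wy":0,"wz":0},{"x":0.002,"y":0,"z":0,"wx":0,"wy":0,"wz":0},{"x":0.002,"y":0,"z":0,"wx":0,"wy":0,"wz":0},{"x":-0.0015,"y":0,"z":0,"wx":0,"wy":0,"wz":0},{"x":-0.0015,"y":0,"z":0,"wx":0,"wy":0,"wz":0}]'
python3 -c "
from h import *
step([.5485,-.3615,.267],1.5195,n=1)
print(env.sense()['ft_torque'])"
```

```text
time_s: 20.85
tool_pos: [0.5484, -0.3617, 0.2588]
eef_rot: [-0.081, -3.14, -0.001]
force: [0.1, 0.4, 0.1]
grip_width: 0.107
t 20.85 pos [ 0.5484 -0.3617  0.2588] yang 1.5195 F [0.1 0.4 0.1] grip 0.107 j [-0.77  0.5   1.47 -0.    1.17 -2.29]
row x1: shift [-0.00012  0.00018 -0.00824] turn [ 0.0005 -0.0011 -0.    ] total turn [ 0.    -0.001 -0.   ] norm 0.0082
[0.01973872 0.02853942 0.04124542]
```

```bash
python3 -m crank '[{"x":0,"y":0,"z":0.001,"wx":0,"wy":0,"wz":0},{"x":0,"y":0,"z":0.001,"wx":0,"wy":0,"wz":0},{"x":0,"y":0,"z":0.001,"wx":0,"wy":0,"wz":0},{"x":0,"y":0,"z":0.001,"wx":0,"wy":0,"wz":0},{"x":0,"y":0,"z":0.0008,"wx":0,"wy":0,"wz":0},{"x":0,"y":0,"z":0.0006,"wx":0,"wy":0,"wz":0},{"x":0,"y":0,"z":0.0006,"wx":0,"wy":0,"wz":0},{"x":0,"y":0,"z":0,"wx":0,"wy":0,"wz":0},{"x":0,"y":0,"z":0,"wx":0,"wy":0,"wz":0},{"x":0,"y":0,"z":0,"wx":0,"wy":0,"wz":0}]'
python3 -c "
from h import *
step([.5485,-.3615,.267],1.5195,n=1)
print(env.sense()['ft_torque'])
for n in('wrist','scene'):
    c=cam(n); p,d=vision.camera(n)
    q={'wrist':p[150:400,150:400],'scene':p[165:225,300:360]}[n]
    cv2.imwrite(f'pics/{n}11.png',cv2.resize(q,None,fx=600/q.shape[0],fy=600/q.shape[0],interpolation=cv2.INTER_CUBIC))
"
```

```text
time_s: 21.85
tool_pos: [0.5484, -0.3617, 0.2544]
eef_rot: [-0.08, -3.139, -0.001]
force: [-4.3, 3.3, 9.5]
grip_width: 0.106
t 21.85 pos [ 0.5484 -0.3617  0.2544] yang 1.5197 F [-4.3  3.3  9.5] grip 0.106 j [-0.77  0.51  1.47 -0.    1.17 -2.29]
row x1: shift [-4.000e-05  1.700e-04 -1.258e-02] turn [ 0.0005 -0.0012  0.0002] total turn [ 0.    -0.001  0.   ] norm 0.0126
[0.55325385 0.79339617 0.06086822]
```

View pics/scene11.png

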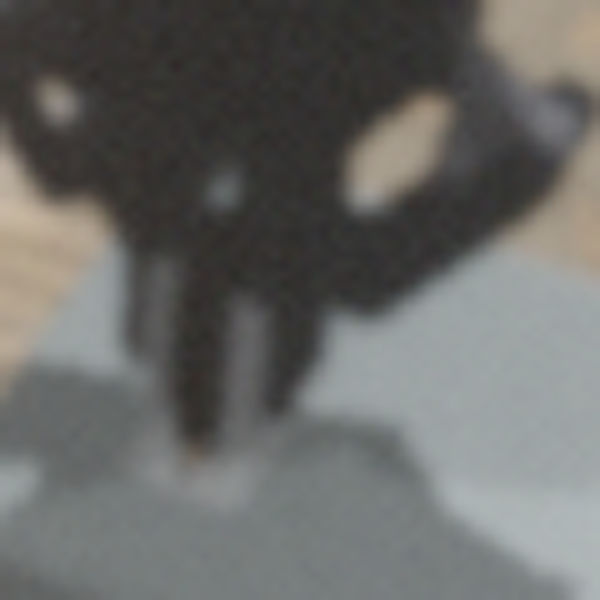

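View pics/wrist11.png

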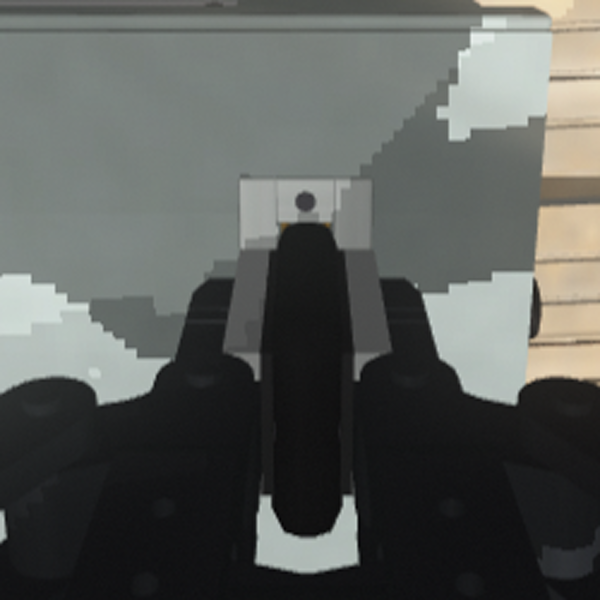

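```bash
python3 -m crank '[{"x":0,"y":0,"z":-0.0006,"wx":0,"wy":0,"wz":0.04},{"x":0,"y":0,"z":0,"wx":0,"wy":0,"wz":0.06},{"x":0,"y":0,"z":0,"wx":0,"wy":0,"wz":0.08},{"x":0,"y":0,"z":0,"wx":0,"wy":0,"wz":0.08},{"x":0,"y":0,"z":0,"wx":0,"wy":0,"wz":0.08},{"x":0,"y":0,"z":0,"wx":0,"wy":0,"wz":0.08},{"x":0,"y":0,"z":0,"wx":0,"wy":0,"wz":0.08},{"x":0,"y":0,"z":0,"wx":0,"wy":0,"wz":0.08},{"x":0,"y":0,"z":0,"wx":0,"wy":0,"wz":0.06},{"x":0,"y":0,"z":0,"wx":0,"wy":0,"wz":0.04}]'
python3 -c "
from h import *
step([.5485,-.3615,.2544],1.5195-1.65,n=9)
print(env.sense()['ft_torque'])
for n in('wrist','scene'):
    c=cam(n); p,d=vision.camera(n)
    q={'wrist':p[100:400,100:500],'scene':p[165:225,300:360]}[n]
    cv2.imwrite(f'pics/{n}12.png',cv2.resize(q,None,fx=600/q.shape[0],fy=600/q.shape[0],interpolation=cv2.INTER_CUBIC))
"
```

```text
time_s: 22.95
tool_pos: [0.549, -0.3613, 0.2545]
eef_rot: [1.126, 2.932, 0.002]
force: [0.7, 3.6, 5.6]
grip_width: 0.106
t 22.95 pos [ 0.549  -0.3613  0.2545] yang 0.8377 F [0.7 3.6 5.6] grip 0.106 j [-0.77  0.51  1.47  0.    1.17 -1.6 ]
row x9: shift [-0.e+00 -7.e-05  1.e-05] turn [ 2.000e-04 -1.000e-04  1.076e-01] total turn [ 0.002 -0.001  0.968] norm 0.0001
[ 0.72554646 -0.11888156  0.05256908]
```

View pics/wrist12.png

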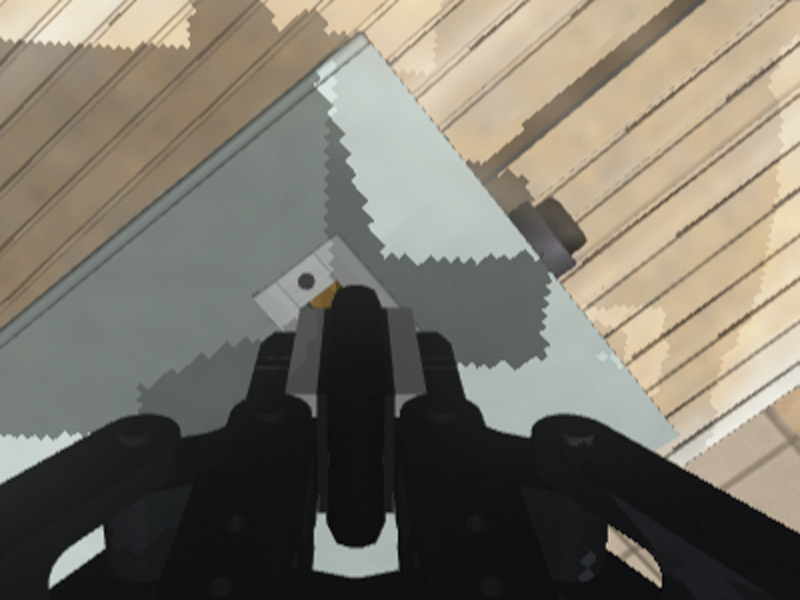

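```bash
python3 -m crank '[{"x":0,"y":0,"z":0,"wx":0,"wy":0,"wz":0.08},{"x":0,"y":0,"z":0,"wx":0,"wy":0,"wz":0.12},{"x":0,"y":0,"z":0,"wx":0,"wy":0,"wz":0.12},{"x":0,"y":0,"z":0,"wx":0,"wy":0,"wz":0.12},{"x":0,"y":0,"z":0,"wx":0,"wy":0,"wz":0.12},{"x":0,"y":0,"z":0,"wx":0,"wy":0,"wz":0.12},{"x":0,"y":0,"z":0,"wx":0,"wy":0,"wz":0.10},{"x":0,"y":0,"z":0,"wx":0,"wy":0,"wz":0.08},{"x":0,"y":0,"z":0,"wx":0,"wy":0,"wz":0.06},{"x":0,"y":0,"z":0,"wx":0,"wy":0,"wz":0.04}]'
python3 -c "
from h import *
step([.5485,-.3615,.2544],1.5195-1.65,n=1)
print(env.sense()['ft_torque'])
for n in('wrist','scene'):
    c=cam(n); p,d=vision.camera(n)
    q={'wrist':p[100:400,100:500],'scene':p[165:225,300:360]}[n]
    cv2.imwrite(f'pics/{n}13.png',cv2.resize(q,None,fx=600/q.shape[0],fy=600/q.shape[0],interpolation=cv2.INTER_CUBIC))
"
```

```text
time_s: 24.05
tool_pos: [0.5497, -0.361, 0.2545]
eef_rot: [2.352, 2.08, 0.005]
force: [4.5, 3.6, 3.1]
grip_width: 0.107
t 24.05 pos [ 0.5497 -0.361   0.2545] yang -0.1222 F [4.5 3.6 3.1] grip 0.107 j [-0.77  0.51  1.47  0.    1.16 -0.64]
row x1: shift [-0.00063 -0.00114  0.00014] turn [ 0.0035 -0.0012  0.0083] total turn [ 0.004 -0.001  0.008] norm 0.0013
[ 0.67977015 -0.8073841   0.131601  ]
```

View pics/wrist13.png

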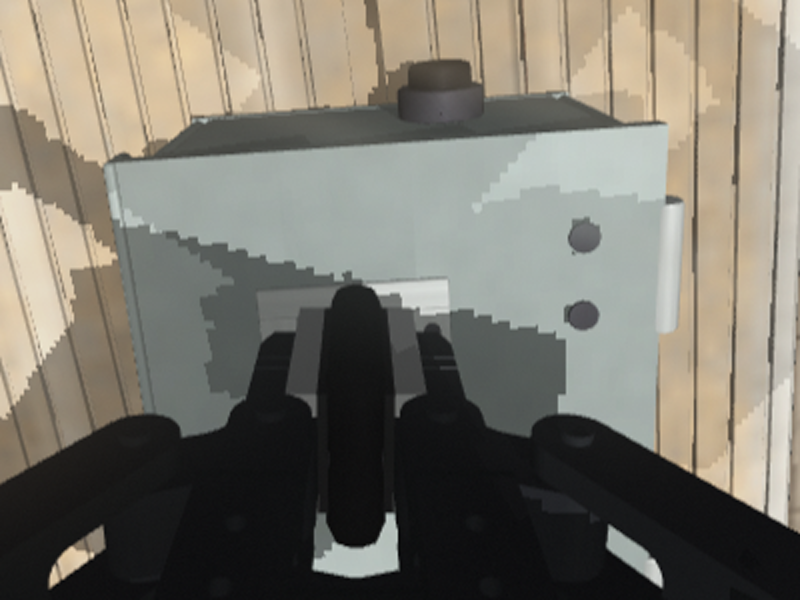

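View pics/scene13.png

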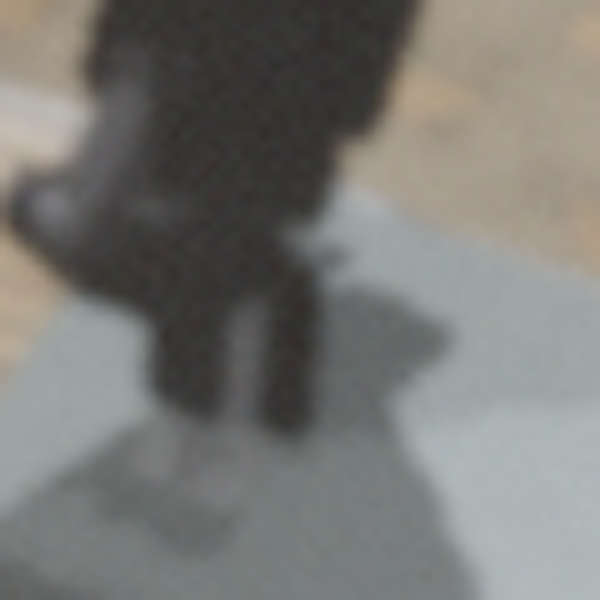

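```bash
python3 -m crank '[{"x":0.0003,"y":0.0003,"z":0.0002,"wx":0,"wy":0,"wz":0},{"x":0.0003,"y":0.0003,"z":0.0002,"wx":0,"wy":0,"wz":0},{"x":0,"y":0,"z":0.0002,"wx":0,"wy":0,"wz":0},{"x":0,"y":0,"z":0,"wx":0,"wy":0,"wz":0},{"x":0,"y":0,"z":0,"wx":0,"wy":0,"wz":0},{"x":0,"y":0,"z":0,"wx":0,"wy":0,"wz":0},{"x":0,"y":0,"z":0,"wx":0,"wy":0,"wz":0},{"x":0,"y":0,"z":0,"wx":0,"wy":0,"wz":0},{"x":0,"y":0,"z":0,"wx":0,"wy":0,"wz":0},{"x":0,"y":0,"z":0,"wx":0,"wy":0,"wz":0}]'
python3 -c "
from h import *
step([.5485,-.3615,.2544],1.5195-1.65,n=1)
s=env.sense();print(s['ft_torque'],s['dq'].round(3))
for n in('top','scene'):
    p,d=vision.camera(n); P=cloud(cam(n),d)
    m=(P>[.50,-.48,.055]).all(-1)&(P<[.62,-.40,.085]).all(-1); a=P[m]; q=np.polyfit(a[:,0],a[:,2],1); print(n,m.sum(),'cover slope',q[0],'z',a[:,2].mean())
    for k in('spanner','sanding_block','tape_measure'): print(k,[np.round(r['uv'],1) for r in spot_point(n,k)[:1]])
"
```

```text
time_s: 25.15
tool_pos: [0.55, -0.3609, 0.2545]
eef_rot: [2.35, 2.083, 0.003]
force: [2.1, 4.2, 6.3]
grip_width: 0.11
t 25.15 pos [ 0.55   -0.3609  0.2545] yang -0.1203 F [2.1 4.2 6.3] grip 0.11 j [-0.76  0.51  1.47  0.    1.16 -0.64]
row x1: shift [-0.00076 -0.00142  0.0001 ] turn [ 0.0023 -0.0004  0.0102] total turn [ 0.002 -0.     0.01 ] norm 0.0016
[ 0.83202033 -0.40152563  0.0275445 ] [-0.    -0.001  0.002 -0.001  0.001 -0.001]
top 150 cover slope -0.0022733500542154446 z 0.0720352393899859
spanner [array([283.2, 264.4])]
sanding_block [array([375.9, 264.5])]
tape_measure [array([307.2, 189.6])]
scene 1859 cover slope -0.00027812856748577944 z 0.07128451112263594
spanner [array([258. , 287.5])]
sanding_block [array([365.8, 330.2])]
tape_measure [array([259. , 287.8])]
```

```bash
python3 -c "
from h import *
p,d=vision.camera('scene'); cv2.imwrite('pics/s14.png',p)
s=env.sense(); print(s['time_s'],s['force'],s['ft_torque'],s['grip_width'])"
```

```text
25.6 [1.34168517 3.42335817 7.78705252] [ 0.83569724 -0.3233385   0.04283116] 0.10511170482761846
```

View pics/s14.png

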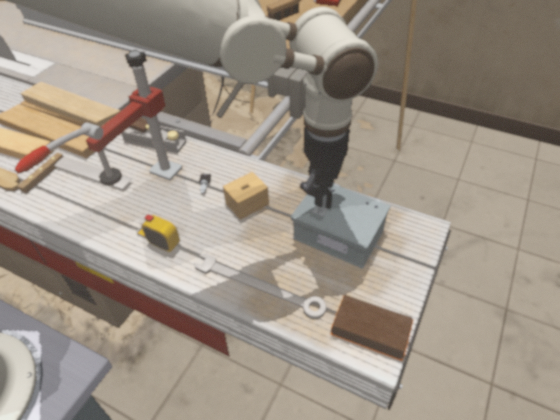

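The cover is shut, the key is home and turned at (322,200), and the empty block is at (245,193). The spanner, sanding block and tape measure lie where they started, so I am handing in.

```bash
python3 -c "
from workcell import job_done
print(job_done())"
```

```text
the job is handed in; nothing more can be done
None
```

The job is handed in at about 26 s, with the key home, turned and still held by the gripper. `job_done()` gave no verdict.

**What I did:**
- I shut the cover with the closed fingertips.
- I took the larger key, the one standing upright in the wooden block, and lowered it through the keyhole.
- It bound at both pairs of sticky pins. Rocking it about 3 mm each way under about 4–5 N freed it each time.
- I seated the collar on the cover with about 9.5 N. The highest upward force I read at any point was about 10 N.
- I turned the key 1.64 rad clockwise. Allowing 0.15 rad of play, the plug should be at about 1.5 rad.

**Last checks:**
- **Cover:** it is level in both cameras, sloping under 0.003 rad with its top at about 71–72 mm.
- **Key height:** the collar works out at about 71 mm from the tool height, level with the shut cover, so it is home.
- **Hold:** the arm was still, gripping at 80 N with about 6–8 N of downward push and 3–5 N of sideways load left.
- **Spanner, sanding block, tape measure:** the last scene picture shows them where they started.

**Checks that were weak or disagreed:**
- The plug angle comes from the tool's rotation; I could not see the plug.
- The twisting moment read between 0.03 and 0.13 N m, too noisy to confirm the 0.1 N m spring.
- The detector put the tape measure in the wrong place twice in the final check, so I judged its position from the picture.

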